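# Open a galley drinks rack for service and stock it

## Task

Open the drinks rack for service: slide the red stop along its track to the open end, lift it off and put it in the blue tray. Then stand all the tall green bottles in the rack's back lane, and only when all of them are in bring the short amber jars and stand them in the front lane. Everything ends upright on the deck between its lane's fences (the stop may lie any way in the tray), and the other things on the counter stay where they are.

Things in the scene. Friction and masses are not known exactly. Their poses are not given: they have to be found in the camera images.
- rack: Low fixed grey drinks rack, 148 (x) x 340 (y) mm; origin at the centre of its underside, x away from the robot, z up. Flat deck 20 mm above the counter. Two lanes, each 62 mm wide (x) and 324 mm long (y). 8 mm wide fences (along x = -70, 0, +70 mm and across both ends): kerb 14 mm high and a gallery bar whose top is 46 mm above the deck, so in a lane there is finger room only along y.
- back_lane (a point): Centre of the back lane (farther from the robot), on the deck surface, at rack x = +35 mm, y = 0; axes as the rack's.
- front_lane (a point): Centre of the front lane (nearer the robot), on the deck surface, at rack x = -35 mm, y = 0; axes as the rack's. Under its centre line a T-track runs along y: a channel 30 mm wide, its black floor 6 mm above the counter, covered from 15 to 20 mm height by two aluminium lips with a 14 mm slot between. Items stand well on the deck over the slot or the pocket.
- open_end (a point): Middle of the track's open end, on the channel floor, at rack x = -35 mm, y = +112 mm. Here, from rack y = +82 to +142 mm, the lips are cut away, which leaves an open pocket 30 mm wide (x) and 60 mm long (y), closed at +142 by a wall up to the deck.
- stop: Red lane stop, captive in the T-track, 0.08 to 0.17 kg. Origin under the centre of its foot; axes as the rack's. Steel foot 26 (x) x 44 (y) x 6 mm, neck 10 x 30 mm, red upright plate 50 (x) x 14 (y) mm from 17 to 77 mm height, pinched across its 14 mm. Slides freely, 2 mm side play, 3 mm lift; comes out only with its foot wholly in the pocket (rack y = +104 to +120 mm; at +120 it meets the end).
- tray: Fixed shallow open blue tray at the right of the rack, 140 (x) x 110 (y) mm outside, 30 mm high, walls and floor 4 mm; origin at the centre of its underside.
- bottle1: Tall green bottle with orange cap, round, 52 mm diameter, 140 mm tall, straight-sided from the base to about 80 mm height, then narrowing to the neck; origin at the centre of its underside, z up; 0.17 to 0.35 kg. It may be absent.
- bottle2: Tall green bottle with orange cap, round, 52 mm diameter, 140 mm tall, straight-sided from the base to about 80 mm height, then narrowing to the neck; origin at the centre of its underside, z up; 0.17 to 0.35 kg. It may be absent.
- bottle3: Tall green bottle with orange cap, round, 52 mm diameter, 140 mm tall, straight-sided from the base to about 80 mm height, then narrowing to the neck; origin at the centre of its underside, z up; 0.17 to 0.35 kg. It may be absent.
- jar1: Short amber jar with yellow lid and paper label, heavy base, round, 52 mm diameter up to 40 mm height, 60 mm tall; origin at the centre of its underside, z up; 0.14 to 0.28 kg. It may be absent.
- jar2: Short amber jar with yellow lid and paper label, heavy base, round, 52 mm diameter up to 40 mm height, 60 mm tall; origin at the centre of its underside, z up; 0.14 to 0.28 kg. It may be absent.
- jar3: Short amber jar with yellow lid and paper label, heavy base, round, 52 mm diameter up to 40 mm height, 60 mm tall; origin at the centre of its underside, z up; 0.14 to 0.28 kg. It may be absent.
- shaker_steel: Steel shaker, 30 mm diameter, 62 mm tall; a bystander to leave alone; origin at the centre of its underside.
- shaker_white: White shaker, 30 mm diameter, 62 mm tall; a bystander to leave alone; origin at the centre of its underside.
- mug: Blue mug, 80 mm diameter, 90 mm tall; a bystander to leave alone; origin at the centre of its underside.
- tin: Aluminium tin, 84 mm diameter, 110 mm tall; a bystander to leave alone; origin at the centre of its underside.
- cups: Stack of paper cups, up to 90 mm diameter, 160 mm tall; a bystander to leave alone; origin at the centre of its underside.
- bowl: White bowl, 130 mm diameter, 50 mm tall; a bystander to leave alone; origin at the centre of its underside.
Not all that is in view belongs to the job. Leave any black look-alike of the jar1 alone. There is more than one size of the stop; the job needs the smaller.

How it is judged:
On the way, in this order (a step that is already met when the one before it is completed fails the run):
1. the stop has been slid to the open end of the track, still down in it (x of stop in the frame of rack between -0.041 and -0.029 m and y of stop in the frame of rack between 0.102 and 0.125 m and z of stop in the frame of rack between 0.002 and 0.012 m), for 0.1 s.
2. the stop lies or stands in the blue tray (x of stop in the frame of tray between -0.066 and 0.066 m and y of stop in the frame of tray between -0.051 and 0.051 m and z of stop in the frame of tray between -0.002 and 0.045 m), for 0.2 s.
3. all the tall bottles stand in the back lane, and every jar is still down on the counter (x of bottle1 in the frame of rack between 0.023 and 0.047 m and y of bottle1 in the frame of rack between -0.142 and 0.142 m and z of bottle1 in the frame of rack between 0.014 and 0.027 m and angle between each of bottle1, bottle2, bottle3's own z axis and vertical below 0.12 rad and x of bottle2 in the frame of rack between 0.023 and 0.047 m and y of bottle2 in the frame of rack between -0.142 and 0.142 m and z of bottle2 in the frame of rack between 0.014 and 0.027 m and x of bottle3 in the frame of rack between 0.023 and 0.047 m and y of bottle3 in the frame of rack between -0.142 and 0.142 m and z of bottle3 in the frame of rack between 0.014 and 0.027 m and height (world z) of each of jar1, jar2, jar3 below 0.012 m), for 0.2 s.
At the end, for the whole second after the job is handed in: Every bottle present stands upright (within 7 degrees) on the deck of the back lane and every jar in the front lane, each within 12 mm of its lane's centre line and with its base between the end fences; the stop is in the blue tray; all are at rest (all of step 2 and x of bottle1 in the frame of rack between 0.023 and 0.047 m and y of bottle1 in the frame of rack between -0.142 and 0.142 m and z of bottle1 in the frame of rack between 0.014 and 0.027 m and angle between each of bottle1, bottle2, bottle3, jar1, jar2, jar3's own z axis and vertical below 0.12 rad and x of bottle2 in the frame of rack between 0.023 and 0.047 m and y of bottle2 in the frame of rack between -0.142 and 0.142 m and z of bottle2 in the frame of rack between 0.014 and 0.027 m and x of bottle3 in the frame of rack between 0.023 and 0.047 m and y of bottle3 in the frame of rack between -0.142 and 0.142 m and z of bottle3 in the frame of rack between 0.014 and 0.027 m and x of jar1 in the frame of rack between -0.047 and -0.023 m and y of jar1 in the frame of rack between -0.142 and 0.142 m and z of jar1 in the frame of rack between 0.014 and 0.027 m and x of jar2 in the frame of rack between -0.047 and -0.023 m and y of jar2 in the frame of rack between -0.142 and 0.142 m and z of jar2 in the frame of rack between 0.014 and 0.027 m and x of jar3 in the frame of rack between -0.047 and -0.023 m and y of jar3 in the frame of rack between -0.142 and 0.142 m and z of jar3 in the frame of rack between 0.014 and 0.027 m and linear speed of each of bottle1, bottle2, bottle3, jar1, jar2, jar3, stop below 0.03 m/s); the robot touches nothing.
It fails at once if a shaker, the mug, the tin, the cups or the bowl is shoved more than 40 mm or tipped over (distance of any of shaker_steel, shaker_white, mug, tin, cups, bowl from where it was at the start of the episode above 0.04 m or angle between any of shaker_steel, shaker_white, mug, tin, cups, bowl's own z axis and vertical above 0.6 rad).
Of bottle1, bottle2, bottle3 only 2 to 3 are there at a start; the rules pass over those that are not, and their reading is None.
Of jar1, jar2, jar3 only 2 to 3 are there at a start; the rules pass over those that are not, and their reading is None.
At some moment in a run one of jar1, jar2, jar3 may be knocked a few centimetres aside while the robot is not near it.
It also fails if it takes over 210 s, if anything falls off the work surface, if the arm or the gripper's body presses on something with over 40 N, if the wrist force passes 120 N, or if a joint passes its speed limit or range.

## Robot

A 7-joint arm with a two-finger parallel gripper is mounted at the origin on the work surface. World frame = base frame: x ahead of the robot, y to its left, z up, the work surface at z = 0. Lengths are in m, angles in rad, forces in N, time in s.
With the tool pointing down it reaches from about 0.4 to 0.875 m from the base axis. Payload 19.3 kg.
Tool frame: the origin (TCP) lies at the very end of the fingers, on their centre line; the grasp point (between the pads) lies bot.grasp_offset behind it (bot.grasp_offset is the distance from the TCP to the grasp point, in m); z points along the fingers, y is the direction in which the jaws open and shut (so a half turn about z gives the same grasp; the last joint's range is limited). The gripper opens to 85 mm and grips with 20 to 120 N. Pads are 22 mm wide; open, the fingers measure 114 mm over their backs; the gripper's body (76 mm by 85 mm) begins 54 mm behind the grasp point. The pads swing forward as they close: fully open they stand 13 mm farther back than shut.
Start: joints at [1.091, 0.521, -0.036, 1.599, 0.021, 1.021, -0.113], TCP at [0.249, -0.573, 0.231] pointing down, gripper open.
Joint ranges: [-2.91, 2.91], [-0.3, 2.13], [-1.5, 1.42], [0.17, 2.43], [-1.26, 4.41], [0.16, 1.93], [-2.52, 2.52]. Speed limits (rad/s): [1.89, 1.89, 2.39, 2.39, 3.01, 3.01, 3.01].

## Interface

Orientations are given as [roll, pitch, yaw] about the fixed x, y, z axes, in that order (R = Rz(yaw) Ry(pitch) Rx(roll)).
In Python, from workcell import bot gives the robot as it stands. The module is installed in compiled form; this text tells all that it offers.
- The arm moves only by the shell command python3 -m handwheel 'ROWS' [OPENING] [FORCE]. ROWS is JSON, a list of rows, each a list of 6 numbers: the shift along the tool's x, y, z as a fraction of full scale, then the turn, a rotation vector about the tool's x, y, z as a fraction of full scale. In form: [[x, y, z, rx, ry, rz], ...]. A call has 1 to 8 rows; each row shifts and turns the commanded pose from where the row before left it, along the tool's axes as they then stand; what a row does not reach is not made up. Full scale, the value 1, is 0.025 m for a shift and 360 degrees for a turn. A row lasts 1/8 s, in which the tool goes at most 62.5 mm and 10.7 degrees, less where a joint would pass 70% of its speed; a pose out of reach is approached as far as the arm can. A call with a number of a shift or a turn outside -1 to 1 is refused whole. A call with a gripper value outside its range is refused whole. OPENING is the closure, from -1 (fully open) to 1 (shut), set as the call begins (- or left out, the last holds). The fingers move at their own pace and stop on an object; FORCE is the grip in N (left out, the last holds). Time passes only in rows, so rows that do not move let the fingers close. It gives the time, the measured TCP pose, the force and the opening at its end, in the units of the state.
- bot.observe(): the state, without advancing time (a new reading comes with each control period).
- bot.grab_frame(name): name is "side" or "top"; returns a dict with "pixels" (384x512x3 uint8, blue, green, red), "vertical_fov" (degrees; the focal length in pixels is half the picture's height over the tangent of half this angle, whatever the lens; pixels are square), "cx", "cy" (the principal point, pixels), "R" (3x3) and "t" (3): a world point X has camera coordinates R X + t. Camera axes: x right, y down, z forward; pixel columns grow to the right and rows downward; lengths in m; the calibration is good to about 2 mm. A picture is of the moment at which its call begins. There is no depth.
- bot.job_done(): hands the job in, once; it reports no verdict.
Trained networks look in a picture, given as the dict that the camera call returned (one of the last four; its "shot" number tells which), for a name from the list of things; names that differ only in an ending like _2 or _b are one class to them, and where a whole thing is asked for, a point or a joint stands for the part that bears it (a point fixed in the world has none). Each returns a list of dicts, best first, with "score" (0 to 1); they miss things now and then, are a little off and sometimes report something else, mostly with a low value. They report only what shows in the picture. A call takes as long as a camera call. They do not tell look-alikes from the thing itself.
- bot.trace(picture, thing): "region" (384x512 bool, what is visible of it) and "point" ([column, row] in pixels, amid what is visible of it).
The state is a dict: "clock": time; "qpos": joint angles; "qd": joint speeds; "joint_efforts": joint torques, N m; "position": TCP position; "tool_rot": TCP orientation; "force": force on the tool from outside, world axes, zero at the start; "moment": the same for the moment, N m; "grip_width": finger opening in m.
Only numpy, scipy, OpenCV 4.12 (cv2) and the standard library are available. Lean on these libraries where they do the work, as an engineer would, in place of code of your own. Each camera call takes 0.05 s, during which the arm holds its last target.

## Working session

There is one attempt and no reset: what is moved stays moved. The work goes in short steps, Python scripts to look and compute and a shell command to move; the robot and the scene stay as the last step left them, time stands still between calls to the robot, and variables do not carry over. Pictures are saved under pics/ and viewed, and the job is handed in when it is done.

```bash
mkdir -p pics; ls
cat > h.py <<'E'
from workcell import bot
import cv2, numpy as np
def snap(name,fn,crop=None,scale=1.5):
    p=bot.grab_frame(name); im=np.array(p["pixels"])
    if crop: im=im[crop[1]:crop[3],crop[0]:crop[2]]
    im=cv2.resize(im,None,fx=scale,fy=scale,interpolation=cv2.INTER_CUBIC)
    cv2.imwrite("pics/"+fn,im); return p
def f(p): return p["pixels"].shape[0]/2/np.tan(np.radians(p["vertical_fov"])/2)
def ray(p,uv,z):
    R=np.array(p["R"]);t=np.array(p["t"]);F=f(p)
    c=-R.T@t; d=R.T@np.array([(uv[0]-p["cx"])/F,(uv[1]-p["cy"])/F,1])
    return c+d*(z-c[2])/d[2]
def proj(p,X):
    q=np.array(p["R"])@np.array(X)+np.array(p["t"]);F=f(p)
    return np.array([p["cx"]+F*q[0]/q[2],p["cy"]+F*q[1]/q[2]])
E
python3 - <<'E'
from h import *
for n in("top","side"):
    p=snap(n,n+"0.png"); print(n,{k:(np.round(np.array(v),4).tolist()) for k,v in p.items() if k!="pixels"})
    R=np.array(p["R"]); print(-R.T@np.array(p["t"]))
print(bot.observe(), bot.grasp_offset)
E
```

```text
pics
top {'vertical_fov': 47.6662, 'cx': 262.677, 'cy': 192.8611, 'R': [[0.0014, -0.9999, -0.0103], [-0.9922, -0.0001, -0.1249], [0.1249, 0.0104, -0.9921]], 't': [0.058, 0.5108, 1.2105], 'shot': 1}
[0.35557059 0.04537968 1.26537532]
side {'vertical_fov': 44.0818, 'cx': 254.0118, 'cy': 188.9387, 'R': [[-0.988, -0.1544, -0.0054], [-0.1014, 0.6745, -0.7313], [0.1165, -0.7219, -0.6821]], 't': [0.4948, 0.0432, 1.3379], 'shot': 2}
[0.33734593 1.01311529 0.94676345]
{'clock': 0.1, 'qpos': array([ 1.09082693,  0.52194166, -0.03632848,  1.59991969,  0.02119417,
        1.0211096 , -0.11282   ]), 'qd': array([ 7.66559350e-04, -1.28516728e-03,  3.73928874e-04, -2.15476581e-03,
       -4.11221986e-05,  6.97851190e-04, -3.99531122e-05]), 'joint_efforts': array([ 4.80683899e-03, -9.28488994e+01,  1.98416568e+00, -3.70529187e+01,
        1.81520381e-02,  5.39917804e-03, -8.86320367e-05]), 'position': array([ 0.2488552 , -0.57300469,  0.23080243]), 'tool_rot': array([-3.14060112e+00,  6.35961622e-05,  4.09735749e-01]), 'force': array([ 0.60082136,  0.54037678, -0.81802658]), 'moment': array([-0.04205804,  0.00087402,  0.03503736]), 'grip_width': 0.08516282197375295} 0.0187
```

View pics/top0.png

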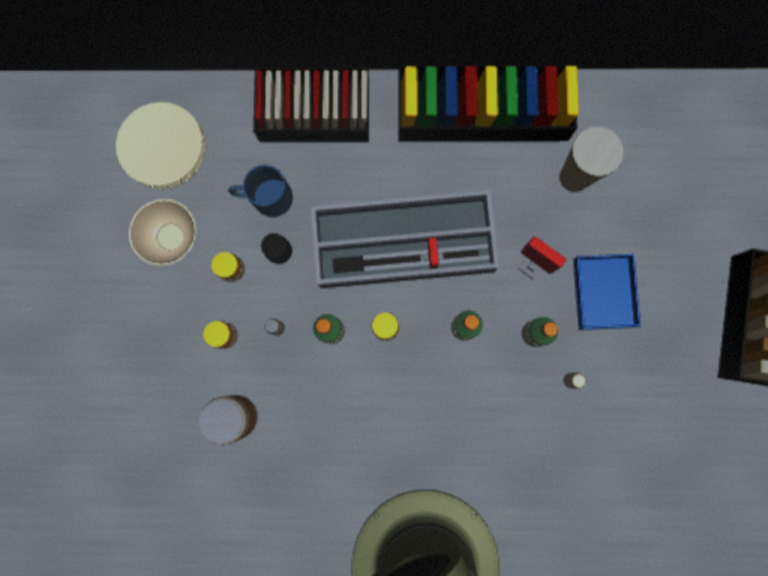

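View pics/side0.png

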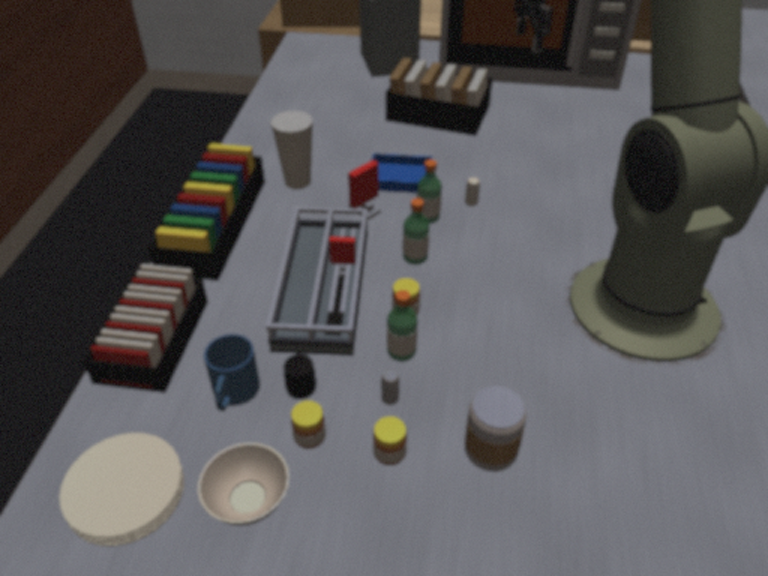

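```bash
cat >> h.py <<'E'
def rp(p):
    "rack fit from trace: minarearect on deck-level"
E
python3 - <<'E'
from h import *
p=bot.grab_frame("top"); q=bot.grab_frame("side")
o=bot.observe()
print("tcp proj",proj(p,o["position"]),proj(q,o["position"]))
for n in ["rack","stop","tray","bottle1","jar1","shaker_steel","shaker_white","mug","tin","cups","bowl"]:
  for nm,pp in(("top",p),("side",q)):
    for r in bot.trace(pp,n):
        g=r["region"]; ys,xs=np.nonzero(g)
        print(n,nm,round(r["score"],2),np.round(r["point"],1),"bbox",xs.min(),xs.max(),ys.min(),ys.max(),g.sum())
E
```

```text
tcp proj [534.29100606 294.39282258] [352.21954088  31.89100457]
rack top 0.6 [267.7 160.4] bbox 207 331 127 190 6340
rack side 0.85 [211.9 193.9] bbox 178 245 137 236 4873
rack side 0.68 [276.7 159.1] bbox 268 286 132 176 664
rack side 0.48 [260.  258.6] bbox 255 266 247 269 241
stop top 0.48 [288.6 170. ] bbox 281 294 159 178 153
stop side 0.82 [243.8 124.8] bbox 232 253 106 145 653
stop side 0.72 [228.7 166.5] bbox 219 237 157 184 380
stop side 0.35 [204.5 283.6] bbox 195 217 267 298 620
stop side 0.16 [211.9 193. ] bbox 178 245 137 236 4874
tray top 0.66 [403.4 192.8] bbox 382 426 169 219 2067
tray top 0.43 [150.1 275.9] bbox 133 171 263 295 1020
tray side 0.64 [266.5 112.6] bbox 249 287 102 127 739
tray side 0.35 [211.9 191.5] bbox 177 246 137 236 5031
bottle1 top 0.88 [357.6 222.2] bbox 348 371 211 230 374
bottle1 top 0.71 [312.3 216.9] bbox 301 321 207 226 313
bottle1 top 0.65 [219.7 216.1] bbox 208 229 209 228 353
bottle1 side 0.93 [275.4 160. ] bbox 268 287 132 175 672
bottle1 side 0.86 [286.3 128.5] bbox 278 295 106 147 484
bottle1 side 0.85 [266.3 221.7] bbox 258 278 193 2
[... 682 characters left out ...]
white top 0.57 [382.  253.5] bbox 376 389 248 258 125
shaker_white side 0.69 [314.  123.3] bbox 310 319 119 136 146
mug top 0.7 [177.7 128.3] bbox 153 194 109 143 927
mug side 0.81 [151.9 245.7] bbox 136 173 222 273 1475
mug side 0.32 [230.3 167. ] bbox 221 236 158 182 289
tin top 0.76 [149. 278.] bbox 132 171 263 296 1064
tin side 0.78 [330.5 286.2] bbox 310 350 256 313 1841
cups top 0.96 [396.1 104.9] bbox 373 416 84 127 1322
cups side 0.56 [198.6  97. ] bbox 181 208 73 125 1132
bowl top 0.77 [110.2 156.8] bbox 86 130 132 176 1550
bowl top 0.55 [379.8 253.5] bbox 375 389 248 258 139
bowl side 0.77 [161.9 320.4] bbox 132 192 294 349 2651
bowl side 0.54 [259.3 258.7] bbox 256 265 247 269 205
```

Run:
```python
from h import *
snap("top","rackcrop.png",(190,115,440,240),3.2)
snap("side","sidecrop.png",(160,90,340,330),2.5)
```

```text
(no output)
```

View pics/rackcrop.png

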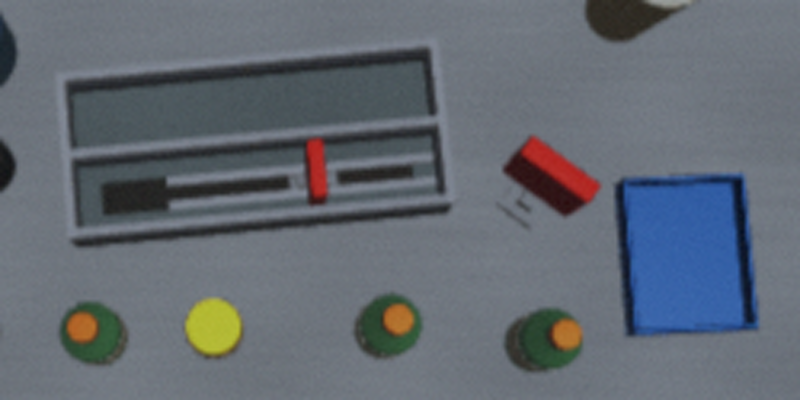

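View pics/sidecrop.png

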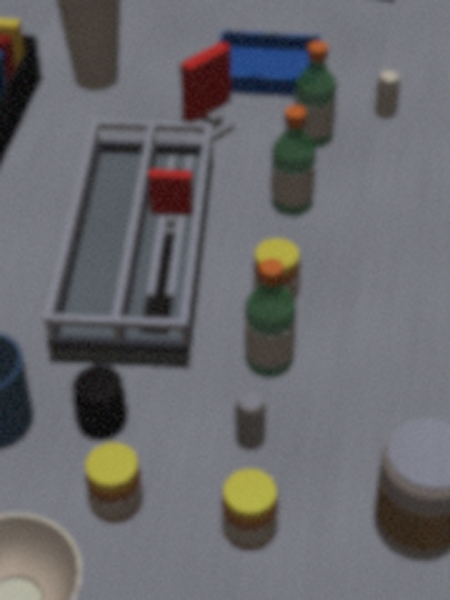

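Run:
```python
from h import *
from scipy.optimize import least_squares
p=bot.grab_frame("top"); q=bot.grab_frame("side")
A=np.array([(60,75),(435,44),(452,204),(72,237)])/3.2+[190,115]   # (+x,+y),(+x,-y),(-x,-y),(-x,+y)
B=np.array([(47,322),(98,124),(212,124),(190,325)])/2.5+[160,90]
C=[(.074,.17),(.074,-.17),(-.074,-.17),(-.074,.17)]
def w(v,c,z): return [v[0]+np.cos(v[2])*c[0]-np.sin(v[2])*c[1],v[1]+np.sin(v[2])*c[0]+np.cos(v[2])*c[1],z]
for use in("t","s","ts"):
    def res(v):
        r=[]
        for c,a,b in zip(C,A,B):
            if "t" in use:r+=list(proj(p,w(v,c,.066))-a)
            if "s" in use:r+=list(proj(q,w(v,c,.066))-b)
        return r
    s=least_squares(res,[.5,0,0]); print(use,s.x,np.round(s.fun,1))
v=s.x
# colour blobs
def blobs(pp,lo,hi,amin=15):
    h=cv2.cvtColor(np.array(pp["pixels"]),cv2.COLOR_BGR2HSV); m=cv2.inRange(h,lo,hi)
    n,l,st,ce=cv2.connectedComponentsWithStats(m)
    return [(ce[i],st[i]) for i in range(1,n) if st[i][4]>=amin]
for nm,lo,hi,z in(("yellow",(24,130,80),(34,255,255),.058),("orange",(8,150,100),(20,255,255),.137),("blue",(105,150,60),(120,255,255),.006)):
    for pn,pp in(("top",p),("side",q)):
        for c,st in blobs(pp,lo,hi):
            if c[1]<100 and pn=="top": continue
            print(nm,pn,np.round(c,1),st[:5],np.round(ray(pp,c,z)[:2],4))
# stop plate: top face in top at z=.083
for pn,pp in(("top",p),("side",q)):
    h=cv2.cvtColor(np.array(pp["pixels"]),cv2.COLOR_BGR2HSV); m=cv2.inRange(h,(0,150,80),(6,255,255))|cv2.inRange(h,(174,150,80),(180,255,255))
    n,l,st,ce=cv2.connectedComponentsWithStats(m)
    for i in range(1,n):
        if st[i][4]>60: print("red",pn,ce[i],st[i],ray(pp,ce[i],.083 if pn=="top" else .055))
# overlay
im=np.array(p["pixels"]).copy(); im=cv2.resize(im,None,fx=3,fy=3)
im2=cv2.resize(np.array(q["pixels"]),None,fx=3,fy=3)
for z,col in((.066,(0,255,255)),(.0,(255,0,255))):
  for I,pp in((im,p),(im2,q)):
    pts=np.array([(proj(pp,w(v,c,z))+.5)*3-.5 for c in C]).astype(int); cv2.polylines(I,[pts],True,col,1)
for c in[(-.05,.082),(-.02,.082),(-.02,.142),(-.05,.142)]:
  for I,pp in((im,p),(im2,q)):
    cv2.circle(I,tuple(((proj(pp,w(v,c,.02))+.5)*3-.5).astype(int)),2,(0,255,0),-1)
cv2.imwrite("pics/ov.png",np.vstack([im[340:600,550:1250],im2[370:750,450:1150]][:1]));cv2.imwrite("pics/ov2.png",im2[370:750,450:1150])
```

```text
t [0.60377038 0.03872251 0.08584166] [-1.3 -0.4  1.2 -0.9  1.4  0.6 -1.4  0.6]
s [0.603897   0.04282618 0.09696546] [-0.1 -0.2 -1.3 -1.3  1.   0.2  0.4  0.8]
ts [0.60395555 0.04007716 0.09101452] [-1.9 -0.2 -0.2 -1.1  0.6 -1.3 -0.8 -1.9  1.   0.2  1.5 -0.2 -1.7  0.9
  0.1  0.2]
yellow top [149.4 176.1] [141 168  18  17 230] [0.5552 0.3778]
yellow top [256.4 216.9] [248 209  18  17 239] [0.4402 0.0754]
yellow top [144.1 222.4] [136 214  17  18 240] [0.4247 0.3881]
yellow side [151.   97.7] [139  95  28   6  72] [ 0.9144 -0.3331]
yellow side [138.1 123.4] [122 121  33   6 138] [ 0.9078 -0.179 ]
yellow side [120.9 153.7] [104 150  35   8 169] [ 0.9071 -0.021 ]
yellow side [271.2 190.6] [263 186  16  11 109] [0.4418 0.0719]
yellow side [204.3 276.2] [195 268  20  17 266] [0.5568 0.3797]
yellow side [259.5 287.2] [250 279  20  17 283] [0.427  0.3906]
orange top [314.  214.3] [310 210   9  10  73] [ 0.4414 -0.0762]
orange top [215.3 216.9] [211 213  10   9  74] [0.4345 0.1805]
orange top [366.5 219. ] [362 215  10   9  66] [ 0.4294 -0.2118]
orange side [286.6 109. ] [284 107   6   5  23] [
[... 1174 characters left out ...]
57452    -0.22250759  0.083     ]
red side [149.1978022  104.38461538] [136 102  28   6  91] [ 0.90915614 -0.29597292  0.055     ]
red side [242.09756098 112.58536585] [234 107  17  12  82] [ 0.58658009 -0.29352205  0.055     ]
red side [133.9137931  131.65517241] [119 129  31   6 116] [ 0.90789379 -0.13754821  0.055     ]
red side [104.66666667 188.13043478] [ 89 185  33   6  69] [0.89917247 0.12741563 0.055     ]
red side [ 96.75308642 202.2345679 ] [ 80 199  35   7  81] [0.89895256 0.18359459 0.055     ]
red side [ 87.44086022 217.2688172 ] [ 71 214  35   7  93] [0.90099078 0.24011758 0.055     ]
red side [ 78.44554455 233.3960396 ] [ 61 230  37   7 101] [0.90056231 0.2965013  0.055     ]
```

View pics/ov.png

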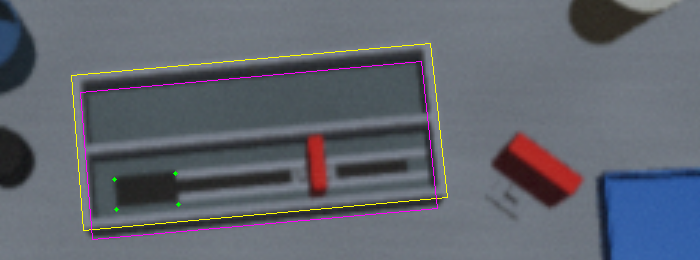

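View pics/ov2.png

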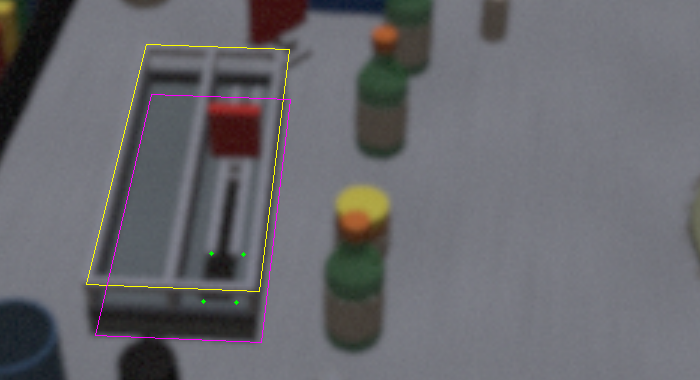

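```bash
cat >> h.py <<'E'
from scipy.spatial.transform import Rotation as Ro
RX,RY,RYAW=0.604,0.040,0.091
def rw(x,y,z):
    c,s=np.cos(RYAW),np.sin(RYAW); return np.array([RX+c*x-s*y,RY+s*x+c*y,z])
def tr(P):
    c,s=np.cos(RYAW),np.sin(RYAW); d=np.array(P)[:2]-[RX,RY]; return np.array([c*d[0]+s*d[1],-s*d[0]+c*d[1]])
def orient(yaw,tilt):  # tilt: deg from straight down toward forward
    return Ro.from_euler('z',yaw)*Ro.from_euler('x',np.pi)*Ro.from_euler('y',np.radians(tilt))
def plan(wps,R=None):
    """wps: list of world TCP positions; orientation R (target). prints turn first, then shifts (in that orientation), units"""
    o=bot.observe(); C=Ro.from_euler('xyz',o["tool_rot"])
    if R is None: R=C
    print("turn(frac)",np.round((C.inv()*R).as_rotvec()/(2*np.pi),4))
    P=np.array(o["position"])
    for w in wps:
        print("  shift->",np.round(w,4),"units",np.round(R.inv().apply(np.array(w)-P)/.025,2)); P=np.array(w)
def st():
    o=bot.observe(); print(round(o["clock"],2),"pos",np.round(o["position"],4),"rot",np.round(o["tool_rot"],3),"F",np.round(o["force"],1),"w",round(o["grip_width"],4))
E
python3 - <<'E'
from h import *
plan([[.5758,-.0135,.231],[.5758,-.0135,.047]],orient(RYAW,0))
E
```

```text
turn(frac) [-0.     -0.      0.0507]
  shift-> [ 0.5758 -0.0135  0.231 ] units [ 1.505e+01 -2.111e+01  1.000e-02]
  shift-> [ 0.5758 -0.0135  0.047 ] units [ 0.   -0.    7.36]
```

```bash
python3 -m handwheel '[[0,0,0,0,0,0.0254],[0,0,0,0,0,0.0253],[0.7,-1,0,0,0,0],[0.7,-1,0,0,0,0],[0.7,-1,0,0,0,0],[0.7,-1,0,0,0,0],[0.7,-1,0,0,0,0],[0.7,-1,0,0,0,0]]' -1 40
python3 -m handwheel '[[0.72,-1,0,0,0,0],[0.72,-1,0,0,0,0],[0.72,-1,0,0,0,0],[0.72,-1,0,0,0,0],[0.72,-1,0,0,0,0],[0.72,-1,0,0,0,0],[0.72,-1,0,0,0,0],[0.72,-1,0,0,0,0]]'
python3 -m handwheel '[[0.72,-1,0,0,0,0],[0.72,-1,0,0,0,0],[0.72,-1,0,0,0,0],[0.72,-1,0,0,0,0],[0.72,-1,0,0,0,0],[0.72,-1,0,0,0,0],[0.72,-1,0,0,0,0],[0,0,0,0,0,0]]'
python3 - <<'E'
from h import *
st();plan([[.5758,-.0135,.231],[.5758,-.0135,.047]],orient(RYAW,0))
snap("top","a1.png");snap("side","a1s.png")
E
```

```text
clock: 2.5
position: [0.3404, -0.4135, 0.2314]
tool_rot: [3.141, -0.0, 0.091]
force: [0.4, -0.7, 0.1]
grip_width: 0.0855
clock: 3.5
position: [0.4656, -0.2012, 0.2314]
tool_rot: [3.141, -0.0, 0.091]
force: [0.5, -0.6, -1.3]
grip_width: 0.0851
clock: 4.5
position: [0.5753, -0.0139, 0.2311]
tool_rot: [-3.141, -0.0, 0.094]
force: [0.1, -0.2, -0.3]
grip_width: 0.0855
4.5 pos [ 0.5753 -0.0139  0.2311] rot [-3.141 -0.     0.094] F [ 0.1 -0.2 -0.3] w 0.0855
turn(frac) [-0.0001 -0.      0.0005]
  shift-> [ 0.5758 -0.0135  0.231 ] units [ 0.02 -0.02  0.  ]
  shift-> [ 0.5758 -0.0135  0.047 ] units [ 0.   -0.    7.36]
```

View pics/a1.png

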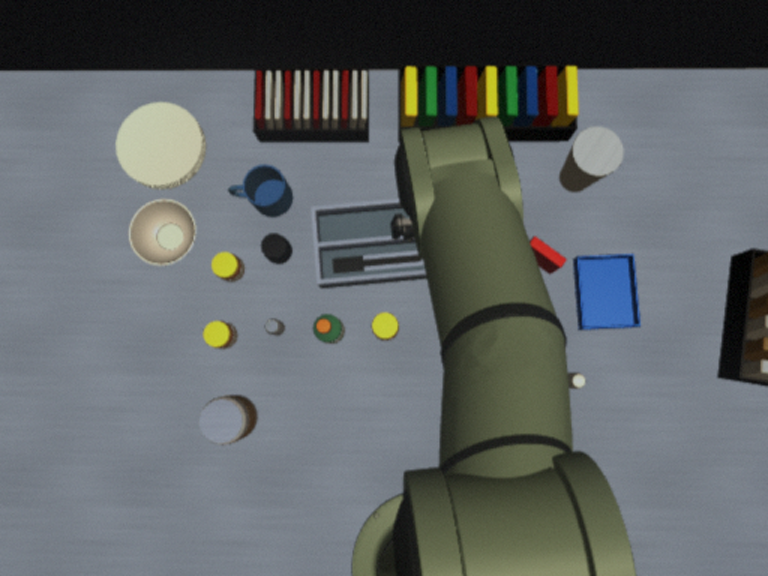

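```bash
python3 -m handwheel '[[0,0,1,0,0,0],[0,0,1,0,0,0],[0,0,1,0,0,0],[0,0,1,0,0,0],[0,0,1,0,0,0],[0,0,1,0,0,0],[0,0,0.7,0,0,0],[0,0,0.6,0,0,0]]'
python3 - <<'E'
from h import *
st()
snap("side","a2s.png",(160,40,340,230),3)
E
```

```text
clock: 5.6
position: [0.5746, -0.0168, 0.0483]
tool_rot: [3.141, -0.0, 0.091]
force: [-0.8, 0.1, -0.3]
grip_width: 0.0855
5.6 pos [ 0.5746 -0.0168  0.0483] rot [ 3.141 -0.     0.091] F [-0.8  0.1 -0.3] w 0.0855
```

View pics/a2s.png

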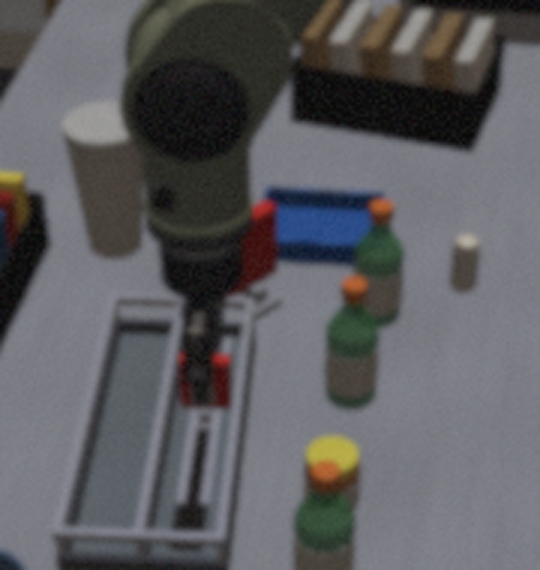

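```bash
python3 -m handwheel '[[0,0,0,0,0,0],[0,0,0,0,0,0],[0,0,0,0,0,0],[0,0,0,0,0,0],[0,0,0,0,0,0],[0,0,0,0,0,0],[0,0,0,0,0,0],[0,0,0,0,0,0]]' 1 40
python3 - <<'E'
from h import *
st(); print(tr(bot.observe()["position"]))
plan([rw(-.035,.112,.048)])
E
```

```text
clock: 6.65
position: [0.5748, -0.0162, 0.0491]
tool_rot: [-3.142, -0.0, 0.091]
force: [-0.2, 0.4, 5.9]
grip_width: 0.0136
6.65 pos [ 0.5748 -0.0162  0.0491] rot [-3.142 -0.     0.091] F [-0.2  0.4  5.9] w 0.0136
[-0.03418061 -0.05331598]
turn(frac) [0. 0. 0.]
  shift-> [0.559  0.1484 0.048 ] units [-0.03 -6.61  0.04]
```

```bash
python3 -m handwheel '[[0,-0.5,0,0,0,0],[0,-0.9,0,0,0,0],[0,-1,0,0,0,0],[0,-1,0,0,0,0],[0,-1,0,0,0,0],[0,-1,0,0,0,0],[0,-0.8,0,0,0,0],[0,-0.4,0,0,0,0]]'
python3 -m handwheel '[[0,0,0,0,0,0],[0,0,0,0,0,0]]'
python3 - <<'E'
from h import *
st(); print(tr(bot.observe()["position"]))
snap("top","a3.png",(190,100,440,240),3)
snap("side","a3s.png",(130,100,340,290),3)
E
```

```text
clock: 7.65
position: [0.5595, 0.149, 0.049]
tool_rot: [3.141, -0.0, 0.092]
force: [0.1, -5.7, 7.5]
grip_width: 0.0133
clock: 7.9
position: [0.5595, 0.1498, 0.0491]
tool_rot: [-3.14, -0.001, 0.092]
force: [-1.3, 4.9, 6.4]
grip_width: 0.0134
7.9 pos [0.5595 0.1498 0.0491] rot [-3.14e+00 -1.00e-03  9.20e-02] F [-1.3  4.9  6.4] w 0.0134
[-0.0343279   0.11334881]
```

View pics/a3.png

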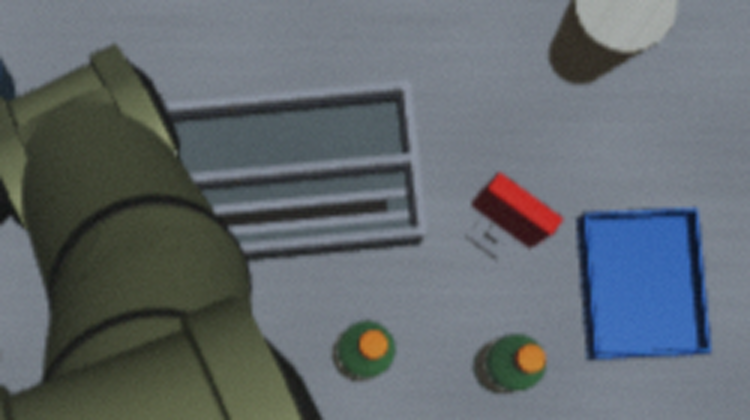

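View pics/a3s.png

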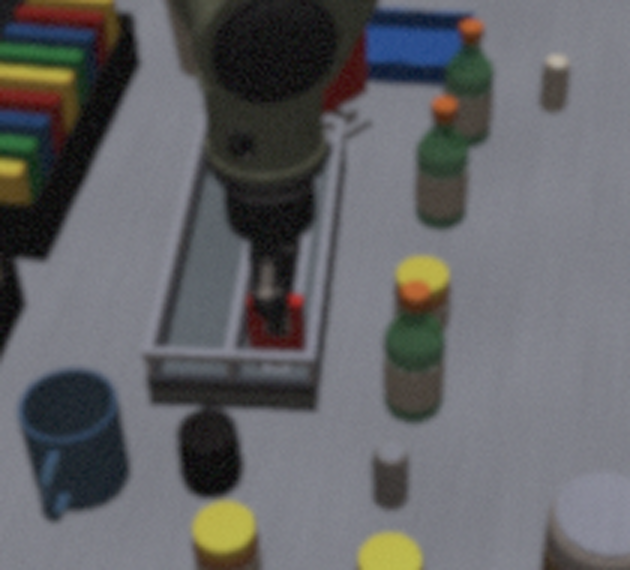

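```bash
python3 -m handwheel '[[0,0,-0.1,0,0,0],[0,0,-0.2,0,0,0],[0,0,-0.3,0,0,0],[0,0,-0.3,0,0,0],[0,0,0,0,0,0]]'
python3 - <<'E'
from h import *
st(); print(tr(bot.observe()["position"]))
E
```

```text
clock: 8.62
position: [0.56, 0.1481, 0.0721]
tool_rot: [-3.141, -0.001, 0.091]
force: [0.4, 0.5, -2.5]
grip_width: 0.0133
8.62 pos [0.56   0.1481 0.0721] rot [-3.141e+00 -1.000e-03  9.100e-02] F [ 0.4  0.5 -2.5] w 0.0133
[-0.03399049  0.11165848]
```

```bash
python3 -m handwheel '[[0,0,-0.5,0,0,0],[0,0,-1,0,0,0],[0,0,-1,0,0,0],[0,0,-1,0,0,0],[0,0,-1,0,0,0],[0,0,-1,0,0,0],[0,0,-0.8,0,0,0],[0,0,0,0,0,0]]'
python3 - <<'E'
from h import *
p=bot.grab_frame("top")
A=np.array([(617,178),(743,174),(757,327),(630,334)])/3.2+[190,115]
W=np.array([ray(p,a,.03) for a in A]);print(W,W.mean(0),np.arctan2(*(W[0]-W[3])[[1,0]]))
t=W.mean(0)
st();plan([[t[0],t[1],.2285],[t[0],t[1],.052]])
E
```

```text
clock: 9.62
position: [0.5601, 0.1482, 0.2305]
tool_rot: [-3.141, -0.002, 0.091]
force: [-0.1, 0.1, -2.0]
grip_width: 0.0132
[[ 0.57556576 -0.28694136  0.03      ]
 [ 0.57916423 -0.39988147  0.03      ]
 [ 0.44166772 -0.40615212  0.03      ]
 [ 0.43538015 -0.29380103  0.03      ]] [ 0.50794447 -0.34669399  0.03      ] 0.048893801082177855
9.68 pos [0.5596 0.148  0.2293] rot [-3.141e+00 -1.000e-03  9.100e-02] F [-0.2  0.5 -2. ] w 0.0137
turn(frac) [0. 0. 0.]
  shift-> [ 0.5079 -0.3467  0.2285] units [-3.86 19.52  0.02]
  shift-> [ 0.5079 -0.3467  0.052 ] units [-0.01  0.    7.06]
```

```bash
python3 -m handwheel '[[-0.2,0.5,0,0,0,0],[-0.2,1,0,0,0,0],[-0.2,1,0,0,0,0],[-0.2,1,0,0,0,0],[-0.2,1,0,0,0,0],[-0.2,1,0,0,0,0],[-0.2,1,0,0,0,0],[-0.2,1,0,0,0,0]]'
python3 -m handwheel '[[-0.2,1,0,0,0,0],[-0.2,1,0,0,0,0],[-0.2,1,0,0,0,0],[-0.2,1,0,0,0,0],[-0.2,1,0,0,0,0],[-0.2,1,0,0,0,0],[-0.2,1,0,0,0,0],[-0.2,1,0,0,0,0]]'
python3 -m handwheel '[[-0.2,1,0,0,0,0],[-0.2,1,0,0,0,0],[-0.2,1,0,0,0,0],[0,1,0,0,0,0],[0,0,1,0,0,0],[0,0,1,0,0,0],[0,0,1,0,0,0],[0,0,1,0,0,0]]'
python3 -m handwheel '[[0,0,0,0,0,0],[0,0,0,0,0,0]]'
python3 - <<'E'
from h import *
st();plan([[.508,-.347,.130],[.508,-.347,.052]])
snap("side","a4s.png",(200,0,400,190),3)
E
```

```text
clock: 10.68
position: [0.5358, -0.0441, 0.228]
tool_rot: [3.141, 0.002, 0.091]
force: [0.9, -0.1, -1.6]
grip_width: 0.0136
clock: 11.68
position: [0.5139, -0.2465, 0.228]
tool_rot: [-3.141, 0.002, 0.091]
force: [-0.0, 0.4, -1.4]
grip_width: 0.0133
clock: 12.68
position: [0.508, -0.3465, 0.1272]
tool_rot: [-3.141, 0.001, 0.091]
force: [-0.3, 0.2, -1.8]
grip_width: 0.0133
clock: 12.92
position: [0.5092, -0.3465, 0.1294]
tool_rot: [3.141, -0.0, 0.091]
force: [0.3, -0.5, -2.2]
grip_width: 0.0134
12.93 pos [ 0.5092 -0.3465  0.1294] rot [ 3.141 -0.     0.091] F [ 0.3 -0.5 -2.2] w 0.0134
turn(frac) [0. 0. 0.]
  shift-> [ 0.508 -0.347  0.13 ] units [-0.05  0.01 -0.02]
  shift-> [ 0.508 -0.347  0.052] units [-0.   -0.    3.12]
```

View pics/a4s.png

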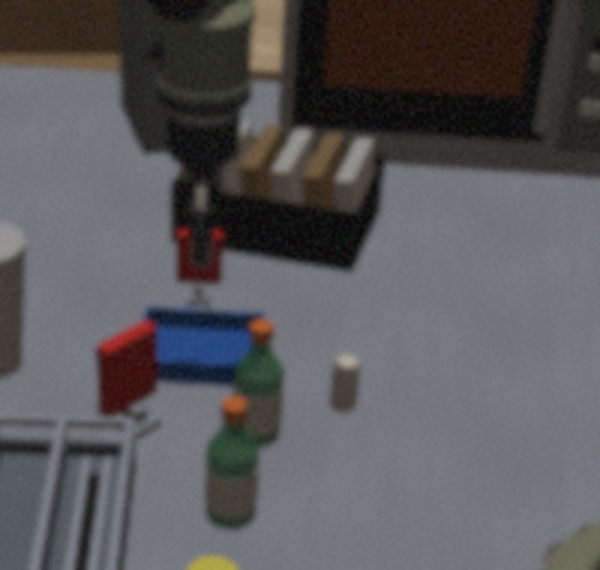

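```bash
python3 -m handwheel '[[0,0,0.8,0,0,0],[0,0,0.8,0,0,0],[0,0,0.7,0,0,0],[0,0,0.4,0,0,0],[0,0,0.3,0,0,0],[0,0,0.1,0,0,0],[0,0,0,0,0,0]]'
python3 -m handwheel '[[0,0,0,0,0,0],[0,0,0,0,0,0],[0,0,0,0,0,0],[0,0,0,0,0,0]]' -1
python3 -m handwheel '[[0,0,-0.6,0,0,0],[0,0,-1,0,0,0],[0,0,-1,0,0,0],[0,0,-1,0,0,0],[0,0,-1,0,0,0],[0,0,-1,0,0,0],[0,0,-1,0,0,0],[0,0,0,0,0,0]]'
python3 - <<'E'
from h import *
st()
snap("side","a5s.png",(200,0,400,190),3)
E
```

```text
clock: 13.85
position: [0.5095, -0.3462, 0.0515]
tool_rot: [3.141, -0.0, 0.091]
force: [-0.2, -0.1, -1.1]
grip_width: 0.0136
clock: 14.35
position: [0.5094, -0.3462, 0.0514]
tool_rot: [3.141, -0.0, 0.091]
force: [-0.5, 0.2, -0.5]
grip_width: 0.0842
clock: 15.35
position: [0.5101, -0.3466, 0.2192]
tool_rot: [3.139, -0.003, 0.091]
force: [0.3, -0.5, -0.1]
grip_width: 0.0855
15.35 pos [ 0.5101 -0.3466  0.2192] rot [ 3.139e+00 -3.000e-03  9.100e-02] F [ 0.3 -0.5 -0.1] w 0.0855
```

View pics/a5s.png

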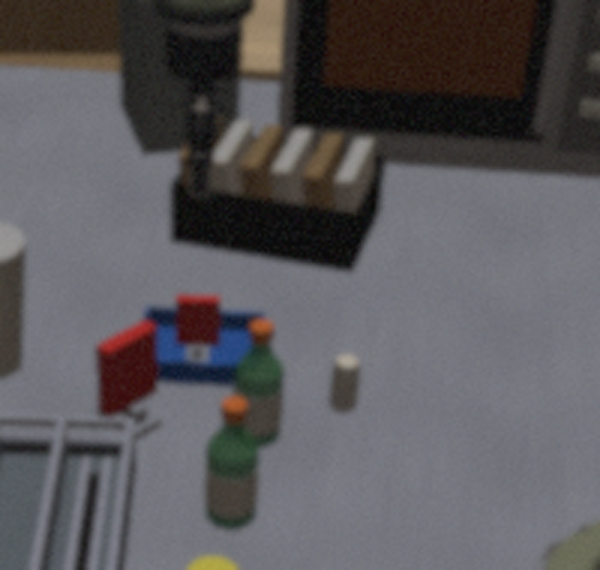

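```bash
cat >> h.py <<'E'
def gp(x,y,z,yaw,tilt,off=.0205):
    R=orient(yaw,tilt); return np.array([x,y,z])+off*R.apply([0,0,1]),R
E
python3 - <<'E'
from h import *
t,R=gp(.431,-.212,.068,-.4,60)
plan([t+[0,0,.14],t],R)
C=Ro.from_euler('xyz',bot.observe()["tool_rot"])
d=t+[0,0,.14]-bot.observe()["position"]; print("in current axes",C.inv().apply(d)/.025)
p=bot.grab_frame("top")
print("shaker w",ray(p,(385.5,254),.062),"steel",ray(p,(183,217.5),.062),"tin",ray(p,(149,280),.11),"mug",ray(p,(177,125),.09))
E
```

```text
turn(frac) [-0.0408  0.1629  0.0709]
  shift-> [ 0.4474 -0.2189  0.1978] units [-2.83 -3.72 -3.3 ]
  shift-> [ 0.4474 -0.2189  0.0578] units [-4.85 -0.    2.8 ]
in current axes [-2.01870692 -5.30204766  0.79167694]
shaker w [ 0.33861606 -0.27803349  0.062     ] steel [0.43808035 0.27915781 0.062     ] tin [0.27083105 0.3551027  0.11      ] mug [0.69406279 0.29675789 0.09      ]
```

```bash
python3 -m handwheel '[[-0.4,-1,0,0,0,0],[-0.4,-1,0,0,0,0],[-0.4,-1,0,0,0,0],[-0.4,-1,0,0,0,0],[-0.4,-1.3,0,0,0,0]]' -1
python3 -m handwheel '[[-0.4,-0.9,0,0,0,0],[-0.4,-0.9,0,0,0,0],[-0.4,-0.9,0,0,0,0],[-0.4,-0.9,0,0,0,0],[-0.4,-0.9,0,0,0,0],[-0.02,-0.8,0,0,0,0],[0,0,0,0,0,0.026],[0,0,0,0,0,0.026]]' -1
python3 -m handwheel '[[0,0,0,0,0,0.026],[0,0,0,0,0.0278,0],[0,0,0,0,0.0278,0],[0,0,0,0,0.0278,0],[0,0,0,0,0.0278,0],[0,0,0,0,0.0278,0],[0,0,0,0,0.0278,0],[0,0,0,0,0,0]]'
python3 - <<'E'
from h import *
st(); print(np.round(bot.observe()["qpos"],2))
t,R=gp(.431,-.212,.068,-.4,60)
plan([t+[0,0,.14],t],R)
snap("side","b1s.png",(200,0,450,190),3)
E
```

```text
clock: 16.45
position: [0.4466, -0.2185, 0.216]
tool_rot: [-3.141, 0.001, -0.241]
force: [0.8, -0.1, -0.2]
grip_width: 0.0853
clock: 17.45
position: [0.4373, -0.2452, 0.2376]
tool_rot: [3.025, -0.515, -0.371]
force: [1.4, 0.5, -0.0]
grip_width: 0.0855
17.45 pos [ 0.4373 -0.2452  0.2376] rot [ 3.025 -0.515 -0.371] F [ 1.4  0.5 -0. ] w 0.0855
[ 0.13  0.12  0.18  2.34  0.64  0.22 -2.27]
turn(frac) [0.0149 0.0844 0.0082]
  shift-> [ 0.4474 -0.2189  0.1978] units [-1.4  -1.12  0.76]
  shift-> [ 0.4474 -0.2189  0.0578] units [-4.85 -0.    2.8 ]refused, shift out of range in row 5
```

View pics/b1s.png

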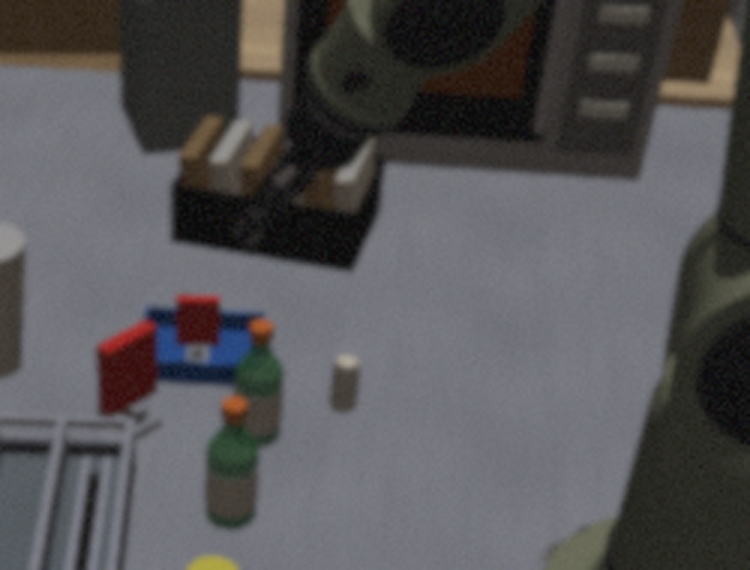

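Run:
```python
from h import *
plan([[.442,-.077,.25]],orient(RYAW,0))
snap("side","b2s.png",(250,90,310,250),3.7)
snap("top","b2.png",(290,190,390,250),7)
```

```text
turn(frac) [ 0.0368 -0.0762 -0.0766]
  shift-> [ 0.442 -0.077  0.25 ] units [ 0.79 -6.68 -0.51]
```

View pics/b2s.png

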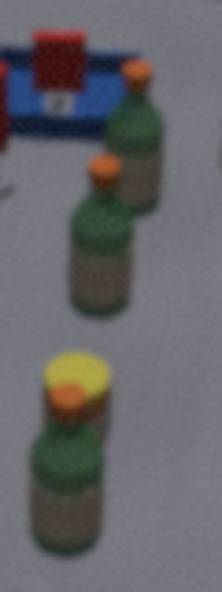

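```bash
python3 -m handwheel '[[0,0,-0.5,0.0092,-0.0191,-0.0192],[0,0,0,0.0092,-0.0191,-0.0192],[0,0,0,0.0092,-0.0191,-0.0192],[0,0,0,0.0092,-0.019,-0.019],[0,0,0,0,0,0]]'
python3 - <<'E'
from h import *
st(); print(np.round(bot.observe()["qpos"],2))
plan([[.431,-.212,.22],[.431,-.212,.110]],orient(RYAW,0))
E
```

```text
clock: 18.23
position: [0.4326, -0.2561, 0.2409]
tool_rot: [3.064, -0.105, -0.044]
force: [-0.3, -0.2, -1.6]
grip_width: 0.0853
18.23 pos [ 0.4326 -0.2561  0.2409] rot [ 3.064 -0.105 -0.044] F [-0.3 -0.2 -1.6] w 0.0853
[ 0.48  0.25 -0.11  2.    0.1   0.76 -1.3 ]
turn(frac) [ 0.0135 -0.0159 -0.022 ]
  shift-> [ 0.431 -0.212  0.22 ] units [ 0.1  -1.76  0.84]
  shift-> [ 0.431 -0.212  0.11 ] units [ 0.  -0.   4.4]
```

```bash
python3 -m handwheel '[[0,0,0,0.0135,-0.0159,-0.02],[0,0,0,0,0,-0.002],[0,0,0,0,0,0]]' -1
python3 - <<'E'
from h import *
st(); print(np.round(bot.observe()["qpos"],2))
plan([[.431,-.212,.22],[.431,-.212,.110]],orient(RYAW,0))
E
```

```text
clock: 18.6
position: [0.4314, -0.255, 0.2409]
tool_rot: [3.139, -0.002, 0.089]
force: [0.0, -0.3, -0.3]
grip_width: 0.0853
18.6 pos [ 0.4314 -0.255   0.2409] rot [ 3.139e+00 -2.000e-03  8.900e-02] F [ 0.  -0.3 -0.3] w 0.0853
[ 0.52  0.31 -0.14  1.91  0.05  0.92 -1.12]
turn(frac) [ 0.0004 -0.0003 -0.0003]
  shift-> [ 0.431 -0.212  0.22 ] units [ 0.14 -1.71  0.84]
  shift-> [ 0.431 -0.212  0.11 ] units [ 0.  -0.   4.4]
```

```bash
python3 -m handwheel '[[0.14,-0.85,0,0,0,0],[0,-0.86,0.2,0,0,0],[0,0,1,0,0,0],[0,0,1,0,0,0],[0,0,1,0,0,0],[0,0,1,0,0,0],[0,0,0.5,0,0,0],[0,0,0,0,0,0]]'
python3 - <<'E'
from h import *
st()
plan([[.431,-.212,.110]],orient(RYAW,0))
p=snap("side","b3s.png",(230,60,330,160),6)
E
```

```text
clock: 19.6
position: [0.4313, -0.212, 0.1237]
tool_rot: [3.14, -0.0, 0.092]
force: [0.3, -0.2, 1.0]
grip_width: 0.0856
19.6 pos [ 0.4313 -0.212   0.1237] rot [ 3.14  -0.     0.092] F [ 0.3 -0.2  1. ] w 0.0856
turn(frac) [ 0.0003 -0.0001  0.0001]
  shift-> [ 0.431 -0.212  0.11 ] units [-0.01 -0.    0.55]
```

View pics/b3s.png

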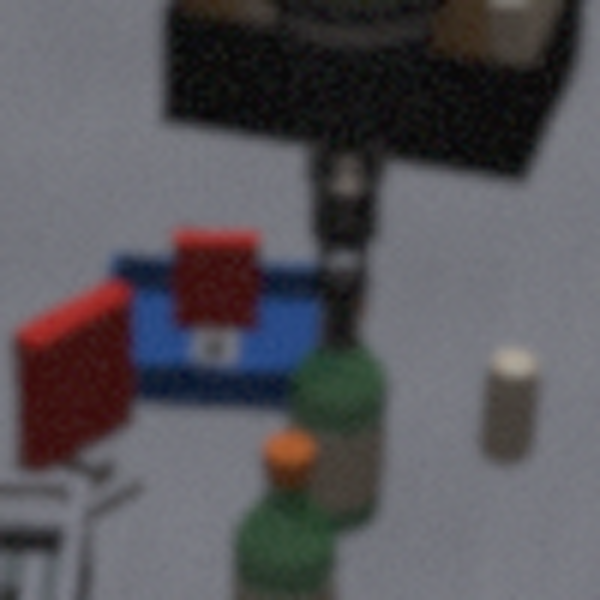

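```bash
python3 -m handwheel '[[0,0,0.5,0,0,0],[0,0,0,0,0,0],[0,0,0,0,0,0],[0,0,0,0,0,0],[0,0,0,0,0,0],[0,0,0,0,0,0],[0,0,0,0,0,0]]' 1 60
python3 -m handwheel '[[0,0,-0.3,0,0,0],[0,0,-0.5,0,0,0],[0,0,-0.6,0,0,0],[0,0,0,0,0,0]]'
python3 - <<'E'
from h import *
st()
p=snap("side","b4s.png",(230,40,330,160),5)
E
```

```text
clock: 20.52
position: [0.4319, -0.2125, 0.1117]
tool_rot: [3.139, -0.001, 0.092]
force: [-1.5, -1.5, 6.9]
grip_width: 0.023
clock: 21.02
position: [0.4323, -0.2126, 0.1478]
tool_rot: [3.139, -0.003, 0.092]
force: [0.2, 0.2, -1.5]
grip_width: 0.0232
21.02 pos [ 0.4323 -0.2126  0.1478] rot [ 3.139e+00 -3.000e-03  9.200e-02] F [ 0.2  0.2 -1.5] w 0.0232
```

View pics/b4s.png

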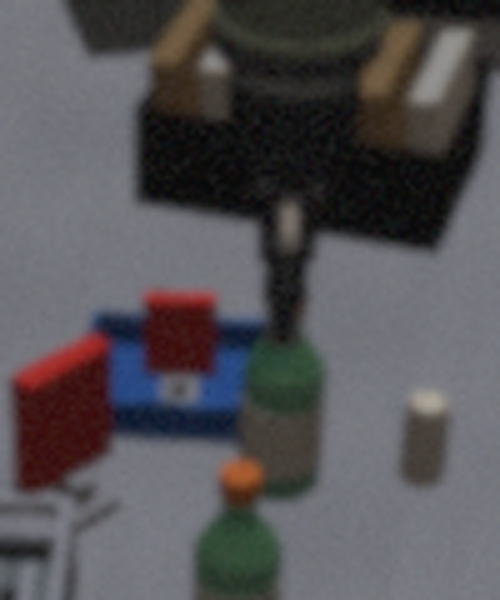

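Run:
```python
from h import *
T=rw(.035,-.1,.25)
plan([[.4323,-.2126,.25],T,[T[0],T[1],.135]])
```

```text
turn(frac) [0. 0. 0.]
  shift-> [ 0.4323 -0.2126  0.25  ] units [ 0.02  0.02 -4.12]
  shift-> [ 0.6479 -0.0564  0.25  ] units [ 9.16 -5.43  0.  ]
  shift-> [ 0.6479 -0.0564  0.135 ] units [-0.01 -0.01  4.6 ]
```

```bash
python3 -m handwheel '[[0,0,-0.6,0,0,0],[0,0,-0.9,0,0,0],[0,0,-0.9,0,0,0],[0,0,-0.9,0,0,0],[0,0,-0.8,0,0,0],[0.5,-0.3,0,0,0,0],[0.8,-0.48,0,0,0,0],[0.8,-0.48,0,0,0,0]]'
python3 -m handwheel '[[0.9,-0.54,0,0,0,0],[0.9,-0.54,0,0,0,0],[0.9,-0.54,0,0,0,0],[0.9,-0.54,0,0,0,0],[0.9,-0.54,0,0,0,0],[0.9,-0.54,0,0,0,0],[0.8,-0.48,0,0,0,0],[0.6,-0.4,0,0,0,0]]'
python3 -m handwheel '[[0.2,-0.05,0,0,0,0],[0,0,0.7,0,0,0],[0,0,0.8,0,0,0],[0,0,0.3,0,0,0],[0,0,0,0,0,0]]'
python3 - <<'E'
from h import *
st()
T=rw(.035,-.1,.2)
plan([T,[T[0],T[1],.135]],orient(RYAW,0))
p=snap("side","b5s.png",(130,30,330,180),3.7)
p=snap("top","b5.png",(200,80,380,210),4)
E
```

```text
clock: 22.08
position: [0.4817, -0.1748, 0.2483]
tool_rot: [3.14, -0.0, 0.093]
force: [0.1, -1.1, -1.7]
grip_width: 0.023
clock: 23.08
position: [0.6414, -0.0561, 0.2478]
tool_rot: [3.14, 0.001, 0.093]
force: [0.3, -0.6, -1.8]
grip_width: 0.0229
clock: 23.7
position: [0.6451, -0.0565, 0.2033]
tool_rot: [3.14, 0.0, 0.092]
force: [-0.6, -0.2, -1.0]
grip_width: 0.0231
23.7 pos [ 0.6451 -0.0565  0.2033] rot [3.14  0.    0.092] F [-0.6 -0.2 -1. ] w 0.0231
turn(frac) [0.0003 0.     0.0001]
  shift-> [ 0.6479 -0.0564  0.2   ] units [0.11 0.01 0.13]
  shift-> [ 0.6479 -0.0564  0.135 ] units [ 0.  -0.   2.6]
```

View pics/b5s.png

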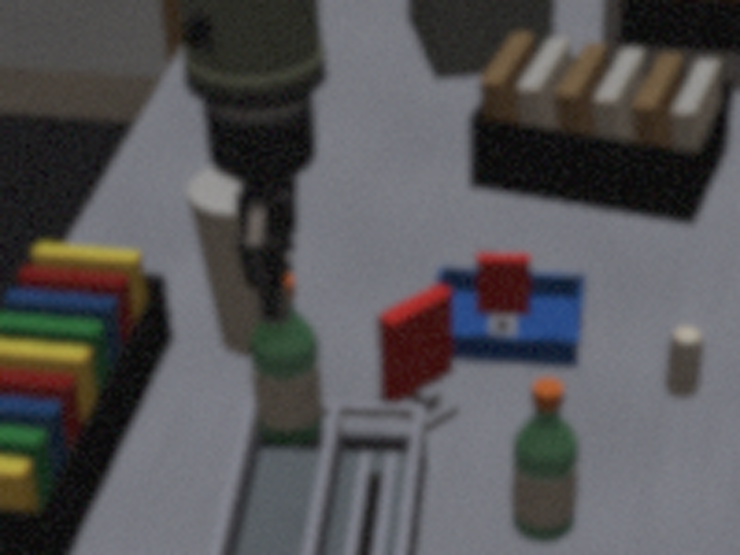

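View pics/b5.png

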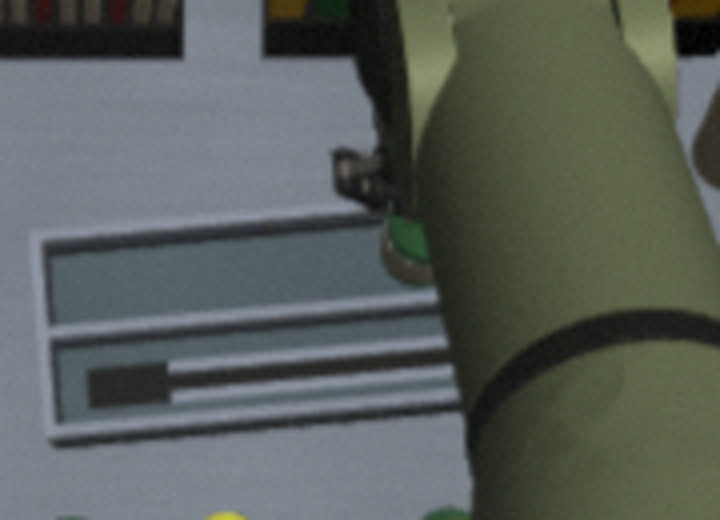

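```bash
cat >> h.py <<'E'
def fitbottle(p,reg,z0,x0):
    "fit x,y,tiltx,tilty base z fixed? silhouette hull of lower body 0-80 + cone + cap"
def overlay(p,fn,axes,crop,s):
    im=cv2.resize(np.array(p["pixels"])[crop[1]:crop[3],crop[0]:crop[2]],None,fx=s,fy=s,interpolation=cv2.INTER_CUBIC)
    for (x,y,z0) in axes:
        for z,r in((0,.026),(.08,.026),(.10,.0115),(.12,.0115),(.14,.0135)):
            a=np.linspace(0,2*np.pi,40)
            pts=np.array([proj(p,[x+r*np.cos(t),y+r*np.sin(t),z0+z]) for t in a])
            pts=((pts-[crop[0],crop[1]]+.5)*s-.5).astype(int); cv2.polylines(im,[pts],True,(255,255,255),1)
    cv2.imwrite("pics/"+fn,im)
E
python3 - <<'E'
from h import *
p=bot.grab_frame("side"); o=bot.observe()["position"]
overlay(p,"b6s.png",[(o[0],o[1],o[2]-.1117),(.442,-.077,0)],(180,60,320,190),4.5)
E
```

```text
(no output)
```

View pics/b6s.png

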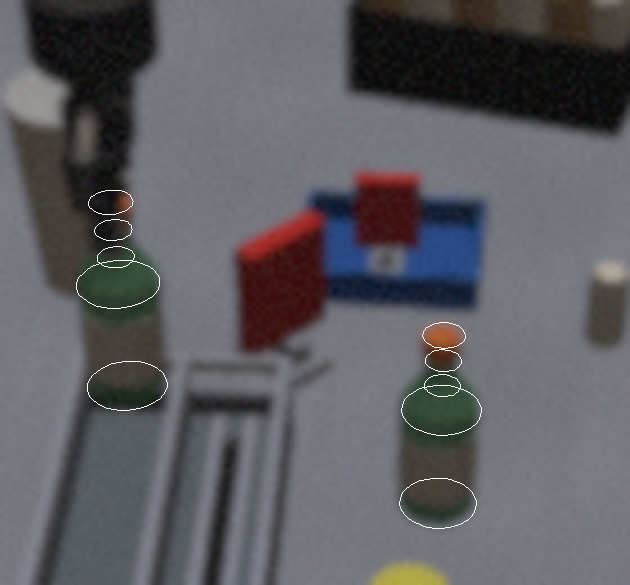

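```bash
python3 -m handwheel '[[0.05,0,0.6,0,0,0],[0,0,0.6,0,0,0],[0,0,0.6,0,0,0],[0,0,0.5,0,0,0],[0,0,0.3,0,0,0],[0,0,0.15,0,0,0],[0,0,0,0,0,0]]'
python3 - <<'E'
from h import *
st(); print(tr(bot.observe()["position"]))
E
```

```text
clock: 24.72
position: [0.6469, -0.0561, 0.135]
tool_rot: [3.14, -0.001, 0.092]
force: [1.0, -0.3, -3.4]
grip_width: 0.0228
24.73 pos [ 0.6469 -0.0561  0.135 ] rot [ 3.14e+00 -1.00e-03  9.20e-02] F [ 1.  -0.3 -3.4] w 0.0228
[ 0.0340063 -0.0995863]
```

```bash
python3 -m handwheel '[[0,0,0.1,0,0,0],[0,0,0.06,0,0,0],[0,0,0,0,0,0]]'
python3 -m handwheel '[[0,0,0,0,0,0],[0,0,0,0,0,0],[0,0,0,0,0,0],[0,0,0,0,0,0]]' -1
python3 -m handwheel '[[0,0,-0.6,0,0,0],[0,0,-1,0,0,0],[0,0,-1,0,0,0],[0,0,-1,0,0,0],[0,0,-0.9,0,0,0],[-0.9,0,0,0,0,0],[-0.9,0,0,0,0,0],[-0.9,0,0,0,0,0]]'
python3 - <<'E'
from h import *
st()
p=bot.grab_frame("side"); t=rw(.035,-.1,.02)
overlay(p,"b7s.png",[t,(.442,-.077,0)],(180,60,320,190),4.5)
plan([[.442,-.077,.237],[.442,-.077,.110]],orient(RYAW,0))
E
```

```text
clock: 25.1
position: [0.6477, -0.0561, 0.1319]
tool_rot: [3.14, -0.003, 0.092]
force: [2.0, -0.5, 5.7]
grip_width: 0.0229
clock: 25.6
position: [0.6469, -0.0561, 0.131]
tool_rot: [3.14, -0.001, 0.092]
force: [-0.2, 0.3, -0.4]
grip_width: 0.0852
clock: 26.6
position: [0.579, -0.0621, 0.2446]
tool_rot: [3.14, -0.002, 0.092]
force: [0.6, -0.3, -0.5]
grip_width: 0.0856
26.6 pos [ 0.579  -0.0621  0.2446] rot [ 3.14e+00 -2.00e-03  9.20e-02] F [ 0.6 -0.3 -0.5] w 0.0856
turn(frac) [ 0.0004 -0.0001  0.0001]
  shift-> [ 0.442 -0.077  0.237] units [-5.42  0.08  0.31]
  shift-> [ 0.442 -0.077  0.11 ] units [ 0.   -0.    5.08]
```

View pics/b7s.png

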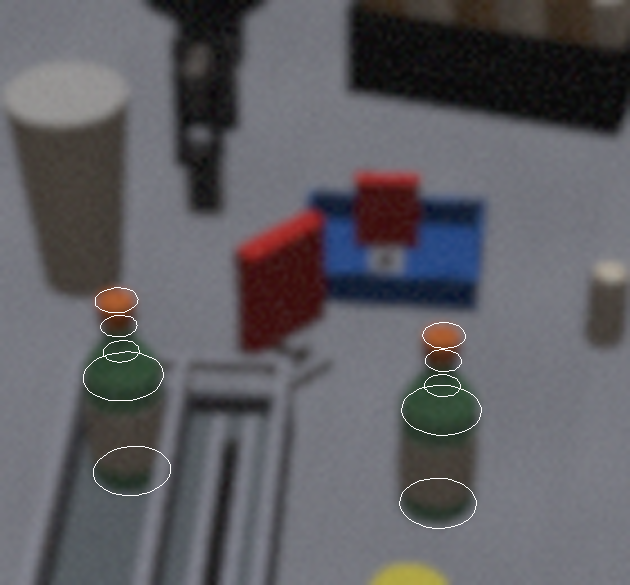

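```bash
python3 -m handwheel '[[-0.9,0,0,0,0,0],[-0.9,0,0,0,0,0],[-0.9,0,0,0,0,0],[-0.9,0,0,0,0,0],[-0.9,0,0,0,0,0],[-0.92,0.08,0,0,0,0],[0,0,0.7,0,0,0],[0,0,0.8,0,0,0]]'
python3 -m handwheel '[[0,0,0.8,0,0,0],[0,0,0.8,0,0,0],[0,0,0.8,0,0,0],[0,0,0.8,0,0,0],[0,0,0.4,0,0,0],[0,0,0,0,0,0]]'
python3 - <<'E'
from h import *
st()
plan([[.442,-.077,.110]],orient(RYAW,0))
p=bot.grab_frame("side")
overlay(p,"c1s.png",[(.442,-.077,0)],(230,70,330,170),6)
E
```

```text
clock: 27.65
position: [0.4454, -0.0768, 0.2068]
tool_rot: [3.139, -0.003, 0.092]
force: [0.3, -1.4, -0.5]
grip_width: 0.0854
clock: 28.4
position: [0.445, -0.0768, 0.116]
tool_rot: [3.14, -0.0, 0.092]
force: [0.7, -0.1, 1.1]
grip_width: 0.0856
28.4 pos [ 0.445  -0.0768  0.116 ] rot [ 3.14  -0.     0.092] F [ 0.7 -0.1  1.1] w 0.0856
turn(frac) [ 0.0003 -0.      0.0002]
  shift-> [ 0.442 -0.077  0.11 ] units [-0.12 -0.    0.24]
```

View pics/c1s.png

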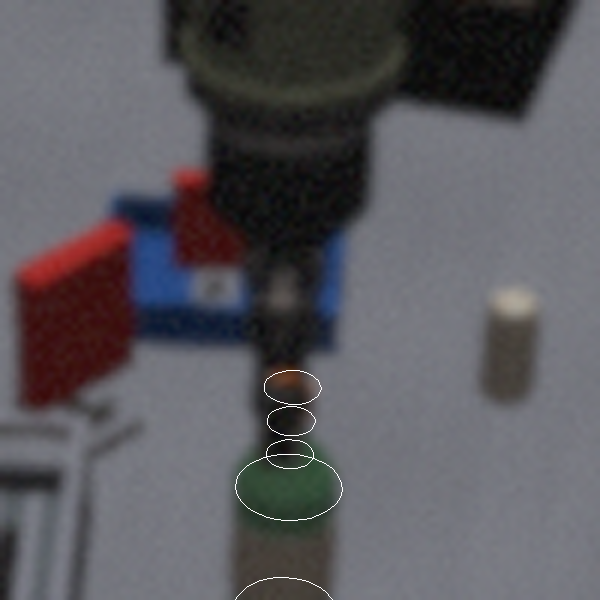

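```bash
python3 -m handwheel '[[-0.12,0,0.2,0,0,0],[0,0,0,0,0,0]]'
python3 -m handwheel '[[0,0,0,0,0,0],[0,0,0,0,0,0],[0,0,0,0,0,0],[0,0,0,0,0,0],[0,0,0,0,0,0],[0,0,0,0,0,0]]' 1 60
python3 -m handwheel '[[0,0,-0.4,0,0,0],[0,0,-0.9,0,0,0],[0,0,-0.9,0,0,0],[0,0,-0.9,0,0,0],[0,0,-0.9,0,0,0],[0,0,-0.9,0,0,0],[0,0,-0.7,0,0,0],[0,0,0,0,0,0]]'
python3 - <<'E'
from h import *
st()
T=rw(.035,0,.25)
plan([T,[T[0],T[1],.133]],orient(RYAW,0))
p=bot.grab_frame("side");o=bot.observe()["position"]
overlay(p,"c2s.png",[(o[0],o[1],o[2]-.1117)],(230,30,330,130),6)
E
```

```text
clock: 28.7
position: [0.4417, -0.0771, 0.111]
tool_rot: [3.14, -0.001, 0.092]
force: [0.4, -0.5, -0.3]
grip_width: 0.0854
clock: 29.45
position: [0.4422, -0.0771, 0.1111]
tool_rot: [3.14, -0.001, 0.092]
force: [-1.0, -0.4, 5.8]
grip_width: 0.0231
clock: 30.45
position: [0.4423, -0.0768, 0.2521]
tool_rot: [3.139, -0.003, 0.092]
force: [0.1, 0.1, -2.2]
grip_width: 0.023
30.45 pos [ 0.4423 -0.0768  0.2521] rot [ 3.139e+00 -3.000e-03  9.200e-02] F [ 0.1  0.1 -2.2] w 0.023
turn(frac) [ 0.0004 -0.0005  0.0002]
  shift-> [0.6389 0.0432 0.25  ] units [ 8.27 -4.07  0.08]
  shift-> [0.6389 0.0432 0.133 ] units [ 0.   -0.    4.68]
```

View pics/c2s.png

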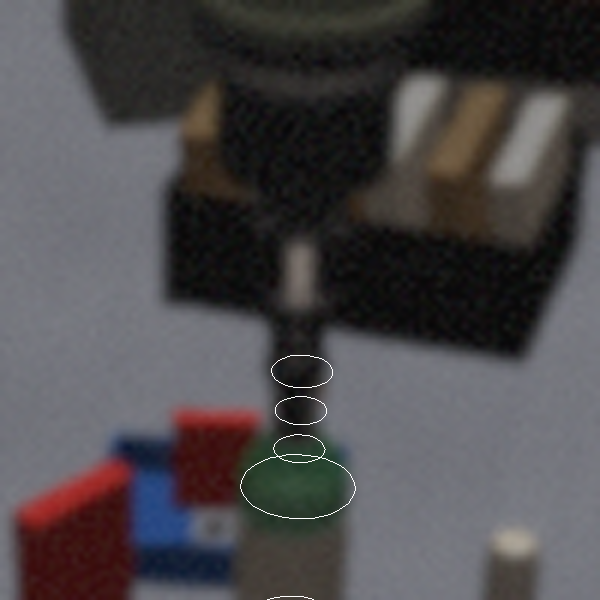

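```bash
python3 -m handwheel '[[0.5,-0.25,0,0,0,0],[0.8,-0.4,0,0,0,0],[0.9,-0.44,0,0,0,0],[0.9,-0.44,0,0,0,0],[0.9,-0.44,0,0,0,0],[0.9,-0.44,0,0,0,0],[0.9,-0.44,0,0,0,0],[0.9,-0.44,0,0,0,0]]'
python3 -m handwheel '[[0.9,-0.44,0,0,0,0],[0.67,-0.34,0,0,0,0],[0,0,0,0,0,0],[0,0,0.6,0,0,0],[0,0,0.8,0,0,0],[0,0,0.8,0,0,0],[0,0,0.4,0,0,0],[0,0,0,0,0,0]]'
python3 - <<'E'
from h import *
st()
T=rw(.035,0,.133)
plan([T],orient(RYAW,0))
p=bot.grab_frame("side");o=bot.observe()["position"]
overlay(p,"c3s.png",[(o[0],o[1],o[2]-.1117)],(160,60,290,180),5)
E
```

```text
clock: 31.5
position: [0.602, 0.0218, 0.2496]
tool_rot: [3.14, 0.001, 0.093]
force: [-0.2, 0.1, -3.1]
grip_width: 0.0228
clock: 32.5
position: [0.6379, 0.0432, 0.1851]
tool_rot: [3.14, 0.001, 0.092]
force: [-0.4, 0.0, -2.8]
grip_width: 0.0224
32.5 pos [0.6379 0.0432 0.1851] rot [3.14e+00 1.00e-03 9.20e-02] F [-0.4  0.  -2.8] w 0.0224
turn(frac) [0.0003 0.0001 0.0002]
  shift-> [0.6389 0.0432 0.133 ] units [0.04 0.   2.08]
```

View pics/c3s.png

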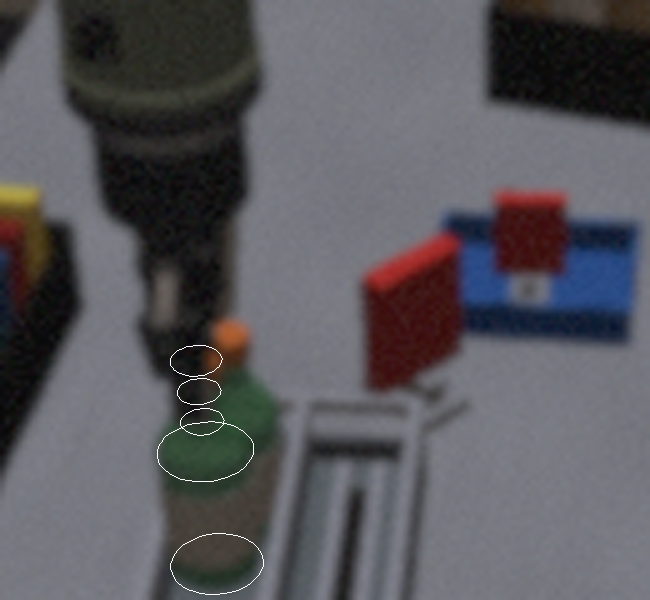

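```bash
python3 -m handwheel '[[0,0,0.5,0,0,0],[0,0,0.5,0,0,0],[0,0,0.5,0,0,0],[0,0,0.35,0,0,0],[0,0,0.2,0,0,0],[0,0,0.1,0,0,0],[0,0,0,0,0,0]]'
python3 -m handwheel '[[0,0,0,0,0,0],[0,0,0,0,0,0],[0,0,0,0,0,0],[0,0,0,0,0,0]]' -1
python3 -m handwheel '[[0,0,-0.6,0,0,0],[0,0,-1,0,0,0],[0,0,-1,0,0,0],[0,0,-1,0,0,0],[0,0,-0.9,0,0,0],[-0.9,-0.5,0,0,0,0],[-0.9,-0.6,0,0,0,0],[-0.9,-0.6,0,0,0,0]]'
python3 - <<'E'
from h import *
st()
p=bot.grab_frame("side"); q=bot.grab_frame("top")
overlay(p,"c4s.png",[rw(.035,-.1,.02),rw(.035,0,.02),(.436,.179,0)],(160,80,300,250),3.5)
overlay(q,"c4.png",[rw(.035,-.1,.02),rw(.035,0,.02),(.436,.179,0)],(120,80,380,240),3)
plan([[.4355,.179,.245],[.4355,.179,.111]],orient(RYAW,0))
E
```

```text
clock: 33.42
position: [0.6386, 0.0433, 0.1322]
tool_rot: [3.14, -0.001, 0.092]
force: [-1.0, -0.8, -2.9]
grip_width: 0.0227
clock: 33.92
position: [0.6385, 0.0433, 0.1322]
tool_rot: [3.14, -0.001, 0.092]
force: [-0.4, -0.5, 0.6]
grip_width: 0.0851
clock: 34.92
position: [0.5666, 0.08, 0.2456]
tool_rot: [3.14, -0.002, 0.092]
force: [0.4, 0.4, -0.7]
grip_width: 0.0855
34.92 pos [0.5666 0.08   0.2456] rot [ 3.14e+00 -2.00e-03  9.20e-02] F [ 0.4  0.4 -0.7] w 0.0855
turn(frac) [ 0.0002 -0.0002  0.0005]
  shift-> [0.4355 0.179  0.245 ] units [-4.83 -4.37  0.04]
  shift-> [0.4355 0.179  0.111 ] units [ 0.   -0.    5.36]
```

View pics/c4s.png

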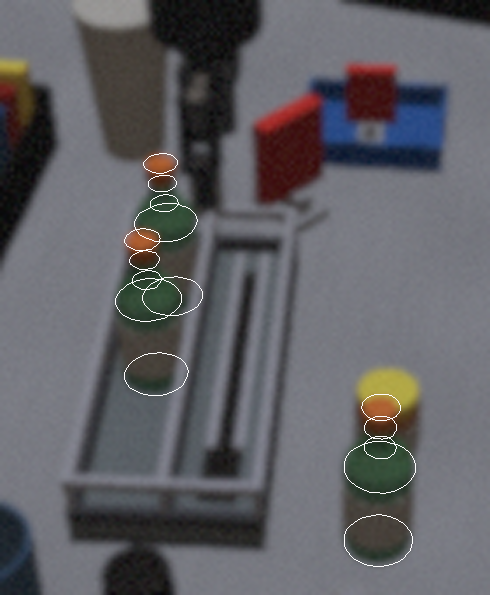

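View pics/c4.png

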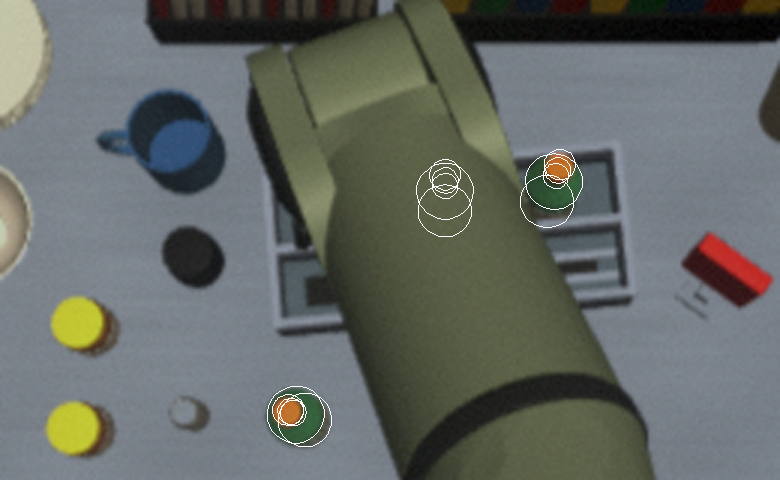

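```bash
python3 -m handwheel '[[-0.8,-0.73,0,0,0,0],[-0.8,-0.73,0,0,0,0],[-0.8,-0.73,0,0,0,0],[-0.8,-0.73,0,0,0,0],[-0.8,-0.73,0,0,0,0],[-0.83,-0.72,0,0,0,0],[0,0,0.6,0,0,0],[0,0,0.8,0,0,0]]'
python3 -m handwheel '[[0,0,0.8,0,0,0],[0,0,0.8,0,0,0],[0,0,0.8,0,0,0],[0,0,0.8,0,0,0],[0,0,0.5,0,0,0],[0,0,0,0,0,0]]'
python3 - <<'E'
from h import *
st()
plan([[.4355,.179,.111]],orient(RYAW,0))
p=bot.grab_frame("side")
overlay(p,"d1s.png",[(.4355,.179,0)],(210,140,320,250),5.4)
E
```

```text
clock: 36.02
position: [0.438, 0.1771, 0.2093]
tool_rot: [3.14, -0.003, 0.092]
force: [0.4, -0.1, 0.9]
grip_width: 0.0856
clock: 36.78
position: [0.4371, 0.1767, 0.1162]
tool_rot: [3.139, 0.0, 0.092]
force: [-0.0, 0.4, -0.1]
grip_width: 0.0854
36.77 pos [0.4371 0.1767 0.1162] rot [3.139 0.    0.092] F [-0.   0.4 -0.1] w 0.0854
turn(frac) [0.0004 0.0001 0.0001]
  shift-> [0.4355 0.179  0.111 ] units [-0.06 -0.1   0.21]
```

View pics/d1s.png

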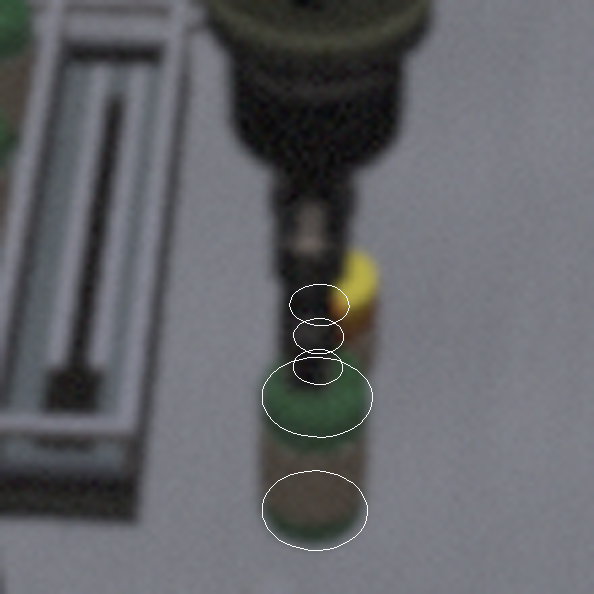

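```bash
python3 -m handwheel '[[-0.05,-0.1,0.2,0,0,0],[0,0,0,0,0,0]]'
python3 -m handwheel '[[0,0,0,0,0,0],[0,0,0,0,0,0],[0,0,0,0,0,0],[0,0,0,0,0,0],[0,0,0,0,0,0],[0,0,0,0,0,0]]' 1 60
python3 -m handwheel '[[0,0,-0.4,0,0,0],[0,0,-0.9,0,0,0],[0,0,-0.9,0,0,0],[0,0,-0.9,0,0,0],[0,0,-0.9,0,0,0],[0,0,-0.9,0,0,0],[0,0,-0.7,0,0,0],[0,0,0,0,0,0]]'
python3 - <<'E'
from h import *
st()
T=rw(.035,.1,.25)
plan([T,[T[0],T[1],.133]],orient(RYAW,0))
E
```

```text
clock: 37.08
position: [0.4356, 0.1797, 0.1118]
tool_rot: [3.14, -0.001, 0.093]
force: [0.1, 0.5, 0.1]
grip_width: 0.0849
clock: 37.83
position: [0.4358, 0.1795, 0.112]
tool_rot: [3.14, -0.001, 0.092]
force: [-0.6, -0.3, 5.6]
grip_width: 0.0228
clock: 38.83
position: [0.4358, 0.1798, 0.2529]
tool_rot: [3.14, -0.003, 0.092]
force: [-0.0, 0.1, -3.1]
grip_width: 0.023
38.83 pos [0.4358 0.1798 0.2529] rot [ 3.14e+00 -3.00e-03  9.20e-02] F [-0.   0.1 -3.1] w 0.023
turn(frac) [ 0.0002 -0.0004  0.0002]
  shift-> [0.6298 0.1428 0.25  ] units [7.59 2.18 0.12]
  shift-> [0.6298 0.1428 0.133 ] units [ 0.   -0.    4.68]
```

```bash
python3 -m handwheel '[[0.5,0.14,0,0,0,0],[0.8,0.23,0,0,0,0],[0.9,0.26,0,0,0,0],[0.9,0.26,0,0,0,0],[0.9,0.26,0,0,0,0],[0.9,0.26,0,0,0,0],[0.9,0.26,0,0,0,0],[0.9,0.26,0,0,0,0]]'
python3 -m handwheel '[[0.9,0.25,0,0,0,0],[0,0,0,0,0,0],[0,0,0,0,0,0],[0,0,0.6,0,0,0],[0,0,0.8,0,0,0],[0,0,0.8,0,0,0],[0,0,0.4,0,0,0],[0,0,0,0,0,0]]'
python3 - <<'E'
from h import *
st()
T=rw(.035,.1,.133)
plan([T],orient(RYAW,0))
p=bot.grab_frame("side");o=bot.observe()["position"]
overlay(p,"d3s.png",[(o[0],o[1],o[2]-.112)],(140,90,290,230),4.5)
E
```

```text
clock: 39.83
position: [0.6078, 0.1463, 0.2505]
tool_rot: [3.139, 0.001, 0.092]
force: [0.2, -0.7, -1.9]
grip_width: 0.0229
clock: 40.83
position: [0.6293, 0.1428, 0.1863]
tool_rot: [3.14, 0.0, 0.092]
force: [0.9, -0.0, -0.9]
grip_width: 0.0231
40.83 pos [0.6293 0.1428 0.1863] rot [3.14  0.    0.092] F [ 0.9 -0.  -0.9] w 0.0231
turn(frac) [0.0003 0.0001 0.0002]
  shift-> [0.6298 0.1428 0.133 ] units [0.02 0.   2.13]
```

View pics/d3s.png

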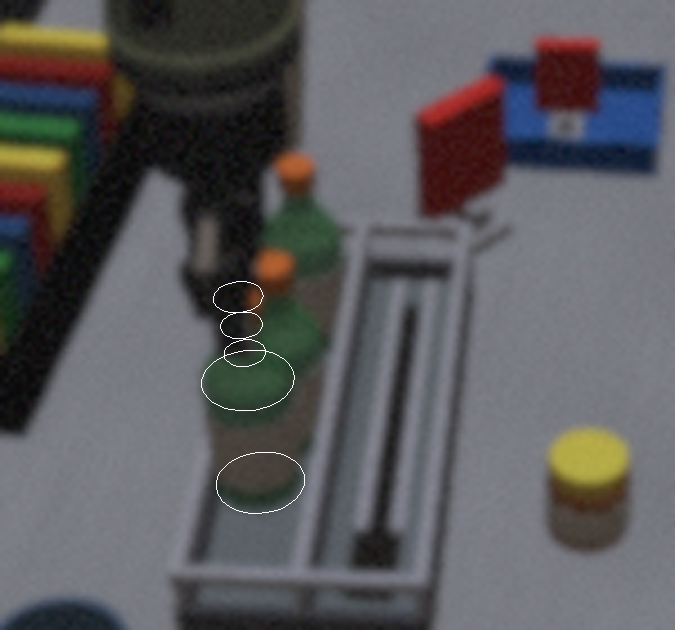

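Third bottle hangs upright over the lane; lower and release.

```bash
python3 -m handwheel '[[0.02,0,0.5,0,0,0],[0,0,0.5,0,0,0],[0,0,0.5,0,0,0],[0,0,0.35,0,0,0],[0,0,0.2,0,0,0],[0,0,0.11,0,0,0],[0,0,0,0,0,0]]'
python3 -m handwheel '[[0,0,0,0,0,0],[0,0,0,0,0,0],[0,0,0,0,0,0],[0,0,0,0,0,0]]' -1
python3 -m handwheel '[[0,0,-0.6,0,0,0],[0,0,-1,0,0,0],[0,0,-1,0,0,0],[0,0,-1,0,0,0],[0,0,-0.9,0,0,0],[-0.9,0.6,0,0,0,0],[-0.9,0.6,0,0,0,0],[-0.9,0.6,0,0,0,0]]'
python3 -m handwheel '[[-0.9,0.6,0,0,0,0],[-0.9,0.3,0,0,0,0],[-0.9,0,0,0,0,0],[0,0,0,0,0,0]]'
python3 - <<'E'
from h import *
st()
p=bot.grab_frame("side"); q=bot.grab_frame("top")
overlay(p,"d4s.png",[rw(.035,-.1,.02),rw(.035,0,.02),rw(.035,.1,.02)],(150,60,340,320),2.3)
overlay(q,"d4.png",[rw(.035,-.1,.02),rw(.035,0,.02),rw(.035,.1,.02)],(120,80,440,270),2.4)
def blobs(pp,lo,hi,amin=15):
    h=cv2.cvtColor(np.array(pp["pixels"]),cv2.COLOR_BGR2HSV); m=cv2.inRange(h,lo,hi)
    n,l,st,ce=cv2.connectedComponentsWithStats(m)
    return [(ce[i],st[i]) for i in range(1,n) if st[i][4]>=amin]
for nm,lo,hi,z in(("yellow",(24,130,80),(34,255,255),.058),("orange",(8,150,100),(20,255,255),.157)):
    for pn,pp in(("top",q),("side",p)):
        for c,s in blobs(pp,lo,hi):
            w=ray(pp,c,z)
            if w[0]<.8: print(nm,pn,np.round(c,1),s[:5],np.round(w[:2],4),"rack",tr(w).round(4))
E
```

```text
clock: 41.75
position: [0.6304, 0.1428, 0.133]
tool_rot: [3.14, -0.001, 0.092]
force: [-0.3, 0.0, -1.3]
grip_width: 0.0228
clock: 42.25
position: [0.6304, 0.1428, 0.1331]
tool_rot: [3.14, -0.001, 0.092]
force: [0.6, 0.4, 0.5]
grip_width: 0.0854
clock: 43.25
position: [0.5666, 0.0915, 0.2466]
tool_rot: [3.14, -0.002, 0.092]
force: [1.2, 0.4, -0.3]
grip_width: 0.0851
clock: 43.75
position: [0.5013, 0.0631, 0.2467]
tool_rot: [3.14, -0.002, 0.092]
force: [0.0, -0.7, 0.3]
grip_width: 0.0852
43.75 pos [0.5013 0.0631 0.2467] rot [ 3.14e+00 -2.00e-03  9.20e-02] F [ 0.  -0.7  0.3] w 0.0852
yellow top [145.6 187.2] [137 179  18  18 233] [0.5235 0.3873] rack [-0.0486  0.3532]
yellow top [144.1 222.3] [136 214  17  18 239] [0.4248 0.3881] rack [-0.1468  0.363 ]
yellow side [270.5 192. ] [263 186  16  13 160] [0.4429 0.0777] rack [-0.157   0.0522]
yellow side [216.9 281.4] [208 273  19  18 273] [0.5251 0.3894] rack [-0.0468  0.3551]
yellow side [259.5 287.2] [250 279  20  17 285] [0.427  0.3905] rack [-0.1444  0.3652]
orange top [306.  135.4] [302 132   9   9  66] [ 0.6462 -0.056 ] rack [ 0.0333 -0.0994]
orange side [205.  127.1] [202 125   7   5  27] [ 0.6497 -0.0568] rack [ 0.0367 -0.1005]
orange side [200.4 148.6] [197 146   8   6  39] [0.6394 0.0413] rack [ 0.0353 -0.0019]
orange side [194.3 173.2] [191 170   8   7  46] [0.6309 0.142 ] rack [0.036  0.0992]
```

View pics/d4s.png

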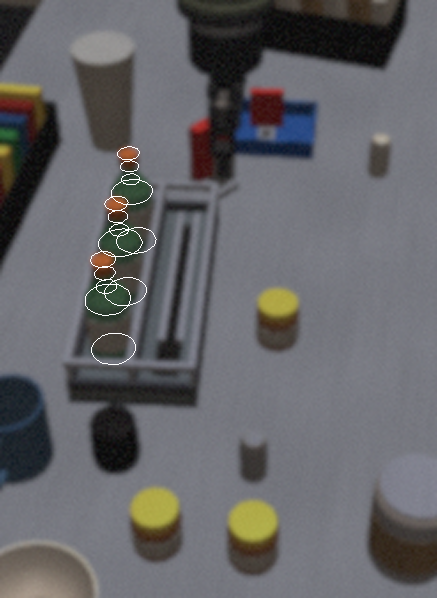

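View pics/d4.png

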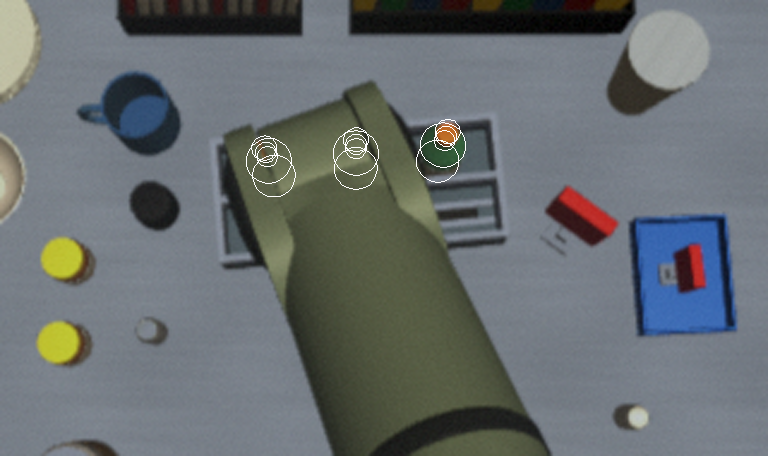

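Run:
```python
from h import *
plan([[.442,.0765,.245],[.442,.0765,.08],[.442,.0765,.008]],orient(RYAW,0))
```

```text
turn(frac) [ 0.0003 -0.0003  0.0002]
  shift-> [0.442  0.0765 0.245 ] units [-2.37 -0.74  0.05]
  shift-> [0.442  0.0765 0.08  ] units [ 0.  -0.   6.6]
  shift-> [0.442  0.0765 0.008 ] units [ 0.   -0.    2.88]
```

```bash
python3 -m handwheel '[[-0.8,-0.25,0,0,0,0],[-0.8,-0.25,0,0,0,0],[-0.77,-0.24,0,0,0,0],[0,0,0.7,0,0,0],[0,0,1,0,0,0],[0,0,1,0,0,0],[0,0,1,0,0,0],[0,0,1,0,0,0]]' -1
python3 -m handwheel '[[0,0,0.9,0,0,0],[0,0,0.5,0,0,0],[0,0,0,0,0,0]]'
python3 - <<'E'
from h import *
st()
plan([[.442,.0765,.008]],orient(RYAW,0))
snap("side","e1s.png",(210,110,340,220),5)
E
```

```text
clock: 44.85
position: [0.4423, 0.0764, 0.1272]
tool_rot: [3.14, -0.001, 0.092]
force: [0.6, -0.0, -1.3]
grip_width: 0.0853
clock: 45.22
position: [0.4415, 0.0762, 0.0925]
tool_rot: [3.14, 0.0, 0.092]
force: [-0.2, 0.8, 1.4]
grip_width: 0.0855
45.23 pos [0.4415 0.0762 0.0925] rot [3.14  0.    0.092] F [-0.2  0.8  1.4] w 0.0855
turn(frac) [0.0003 0.0001 0.0002]
  shift-> [0.442  0.0765 0.008 ] units [ 0.02 -0.01  3.38]
```

View pics/e1s.png

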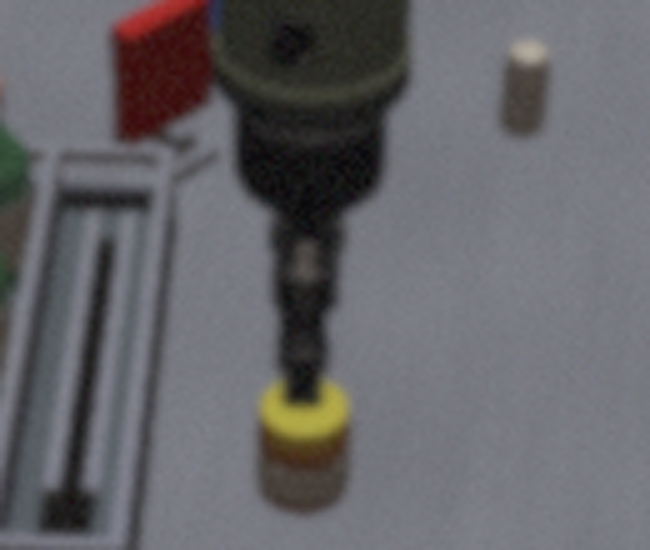

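Finger sits centred over the jar; go down, grip, lift.

```bash
python3 -m handwheel '[[0,0,0.7,0,0,0],[0,0,0.8,0,0,0],[0,0,0.8,0,0,0],[0,0,0.6,0,0,0],[0,0,0.35,0,0,0],[0,0,0.1,0,0,0],[0,0,0,0,0,0]]'
python3 -m handwheel '[[0,0,0,0,0,0],[0,0,0,0,0,0],[0,0,0,0,0,0],[0,0,0,0,0,0],[0,0,0,0,0,0],[0,0,0,0,0,0]]' 1 60
python3 -m handwheel '[[0,0,-0.4,0,0,0],[0,0,-0.9,0,0,0],[0,0,-0.9,0,0,0],[0,0,-0.9,0,0,0],[0,0,-0.9,0,0,0],[0,0,-0.5,0,0,0],[0,0,0,0,0,0]]'
python3 - <<'E'
from h import *
st()
T=rw(-.035,0,.12)
plan([T,[T[0],T[1],.03]],orient(RYAW,0))
snap("side","e2s.png",(210,70,340,220),4)
E
```

```text
clock: 46.15
position: [0.4417, 0.0759, 0.0094]
tool_rot: [3.14, -0.001, 0.092]
force: [-0.4, 0.3, 0.3]
grip_width: 0.0855
clock: 46.9
position: [0.4417, 0.0759, 0.0098]
tool_rot: [3.14, -0.001, 0.092]
force: [-4.1, -0.6, 18.6]
grip_width: 0.0502
clock: 47.78
position: [0.4417, 0.076, 0.1222]
tool_rot: [3.14, -0.002, 0.092]
force: [-0.8, 1.1, -1.4]
grip_width: 0.0502
47.77 pos [0.4417 0.076  0.1222] rot [ 3.14e+00 -2.00e-03  9.20e-02] F [-0.8  1.1 -1.4] w 0.0502
turn(frac) [ 0.0003 -0.0003  0.0002]
  shift-> [0.5691 0.0368 0.12  ] units [4.93 2.02 0.09]
  shift-> [0.5691 0.0368 0.03  ] units [ 0.  -0.   3.6]
```

View pics/e2s.png

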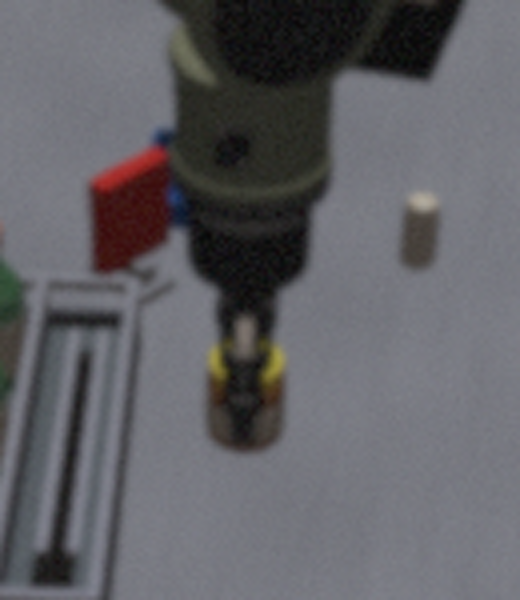

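Run:
```python
from h import *
T=rw(-.035,-.095,.12)
plan([T,[T[0],T[1],.03]],orient(RYAW,0))
```

```text
turn(frac) [ 0.0003 -0.0002  0.0002]
  shift-> [ 0.5778 -0.0578  0.12  ] units [4.95 5.82 0.06]
  shift-> [ 0.5778 -0.0578  0.03  ] units [ 0.  -0.   3.6]
```

```bash
python3 -m handwheel '[[0.4,0.47,0,0,0,0],[0.75,0.88,0,0,0,0],[0.8,0.94,0,0,0,0],[0.8,0.94,0,0,0,0],[0.8,0.94,0,0,0,0],[0.8,0.94,0,0,0,0],[0.6,0.71,0,0,0,0],[0,0,0,0,0,0]]'
python3 -m handwheel '[[0,0,0.5,0,0,0],[0,0,0.6,0,0,0],[0,0,0,0,0,0]]'
python3 - <<'E'
from h import *
st()
T=rw(-.035,-.095,.032)
plan([T],orient(RYAW,0))
snap("side","e3s.png",(160,70,310,200),4.5)
snap("top","e3.png",(190,100,340,220),4.5)
E
```

```text
clock: 48.82
position: [0.5785, -0.0597, 0.1207]
tool_rot: [3.139, 0.0, 0.09]
force: [-0.5, -0.3, -1.8]
grip_width: 0.0503
clock: 49.2
position: [0.5769, -0.0571, 0.0928]
tool_rot: [3.14, 0.002, 0.093]
force: [-0.6, -0.5, -1.6]
grip_width: 0.0503
49.2 pos [ 0.5769 -0.0571  0.0928] rot [3.14e+00 2.00e-03 9.30e-02] F [-0.6 -0.5 -1.6] w 0.0503
turn(frac) [0.0002 0.0003 0.0003]
  shift-> [ 0.5778 -0.0578  0.032 ] units [0.03 0.03 2.43]
```

View pics/e3s.png

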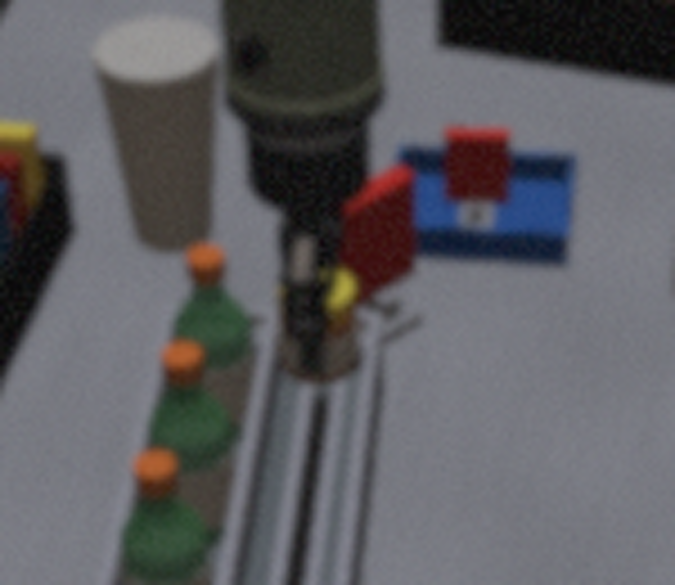

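```bash
python3 -m handwheel '[[0.03,0.02,0.5,0,0,0],[0,0,0.6,0,0,0],[0,0,0.6,0,0,0],[0,0,0.4,0,0,0],[0,0,0.25,0,0,0],[0,0,0.12,0,0,0],[0,0,0,0,0,0]]'
python3 - <<'E'
from h import *
st()
print(tr(bot.observe()["position"]))
snap("side","e4s.png",(160,70,310,200),4.5)
E
```

```text
clock: 50.18
position: [0.579, -0.058, 0.0328]
tool_rot: [3.14, -0.001, 0.092]
force: [0.2, 0.4, -1.4]
grip_width: 0.0505
50.17 pos [ 0.579  -0.058   0.0328] rot [ 3.14e+00 -1.00e-03  9.20e-02] F [ 0.2  0.4 -1.4] w 0.0505
[-0.03381531 -0.09533549]
```

View pics/e4s.png

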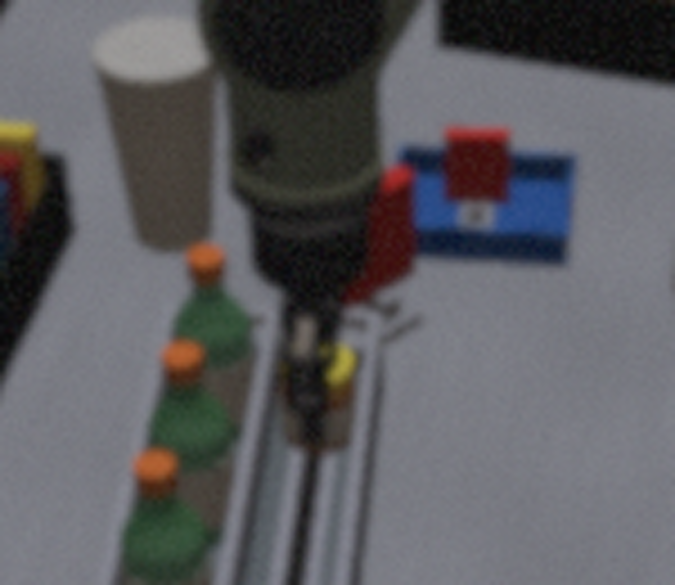

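Inside the lane, not yet seated (force still its weight). Down another ~2.5 mm, release partway, retreat.

```bash
python3 -m handwheel '[[0,0,0.07,0,0,0],[0,0,0.05,0,0,0],[0,0,0,0,0,0]]'
python3 -m handwheel '[[0,0,0,0,0,0],[0,0,0,0,0,0],[0,0,0,0,0,0],[0,0,0,0,0,0]]' -0.6
python3 -m handwheel '[[0,0,-0.6,0,0,0],[0,0,-1,0,0,0],[0,0,-1,0,0,0],[0,0,-1,0,0,0],[0,0,-1,0,0,0],[0,0,-1,0,0,0],[0,0,-1,0,0,0],[0,0,0,0,0,0]]'
python3 - <<'E'
from h import *
st()
p=snap("side","e5s.png",(160,70,310,320),2.3)
plan([[.525,.388,.2],[.525,.388,.01]],orient(RYAW,0))
plan([[.426,.3895,.2],[.426,.3895,.01]],orient(RYAW,0))
E
```

```text
clock: 50.6
position: [0.579, -0.0581, 0.03]
tool_rot: [3.14, -0.001, 0.092]
force: [-2.0, -0.3, 4.2]
grip_width: 0.0502
clock: 51.1
position: [0.5789, -0.058, 0.0297]
tool_rot: [3.14, -0.001, 0.092]
force: [-0.3, 0.3, 0.8]
grip_width: 0.0682
clock: 52.1
position: [0.5796, -0.0578, 0.1974]
tool_rot: [3.139, -0.004, 0.092]
force: [0.3, 0.7, -0.4]
grip_width: 0.0683
52.1 pos [ 0.5796 -0.0578  0.1974] rot [ 3.139 -0.004  0.092] F [ 0.3  0.7 -0.4] w 0.0683
turn(frac) [ 0.0003 -0.0004  0.0002]
  shift-> [0.525 0.388 0.2  ] units [ -0.53 -17.96  -0.16]
  shift-> [0.525 0.388 0.01 ] units [ 0.  -0.   7.6]
turn(frac) [ 0.0003 -0.0004  0.0002]
  shift-> [0.426  0.3895 0.2   ] units [ -4.47 -18.37  -0.16]
  shift-> [0.426  0.3895 0.01  ] units [ 0.  -0.   7.6]
```

View pics/e5s.png

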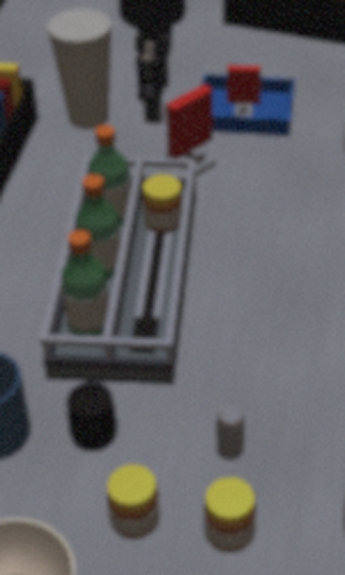

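```bash
python3 -m handwheel '[[-0.03,-0.6,0,0,0,0],[-0.03,-1,0,0,0,0],[-0.03,-1,0,0,0,0],[-0.03,-1,0,0,0,0],[-0.03,-1,0,0,0,0],[-0.03,-1,0,0,0,0],[-0.03,-1,0,0,0,0],[-0.03,-1,0,0,0,0]]' -1
python3 -m handwheel '[[-0.03,-1,0,0,0,0],[-0.03,-1,0,0,0,0],[-0.03,-1,0,0,0,0],[-0.03,-1,0,0,0,0],[-0.03,-1,0,0,0,0],[-0.03,-1,0,0,0,0],[-0.03,-1,0,0,0,0],[-0.03,-1,0,0,0,0]]'
python3 -m handwheel '[[-0.03,-1,0,0,0,0],[-0.03,-1,0,0,0,0],[-0.03,-0.36,0,0,0,0],[0,0,0.8,0,0,0],[0,0,1,0,0,0],[0,0,1,0,0,0],[0,0,1,0,0,0],[0,0,0,0,0,0]]'
python3 - <<'E'
from h import *
st(); print(bot.observe()["qpos"].round(2))
plan([[.525,.388,.01]],orient(RYAW,0))
p=bot.grab_frame("side")
for r in bot.trace(p,"jar1"):
    print(r["score"],r["point"])
h=cv2.cvtColor(np.array(p["pixels"]),cv2.COLOR_BGR2HSV); m=cv2.inRange(h,(24,130,80),(34,255,255))
n,l,s,ce=cv2.connectedComponentsWithStats(m)
for i in range(1,n):
    if s[i][4]>40: print(s[i],ray(p,ce[i],.058).round(4))
snap("side","f1s.png",(150,170,300,330),3.7)
E
```

```text
clock: 53.15
position: [0.5542, 0.1328, 0.1937]
tool_rot: [3.14, 0.001, 0.093]
force: [0.4, 1.5, -0.8]
grip_width: 0.0856
clock: 54.15
position: [0.5295, 0.3311, 0.1933]
tool_rot: [3.14, 0.001, 0.093]
force: [-0.7, 0.2, -0.4]
grip_width: 0.0855
clock: 55.15
position: [0.5225, 0.3869, 0.0973]
tool_rot: [3.138, 0.002, 0.092]
force: [1.0, -0.3, 0.4]
grip_width: 0.0854
55.15 pos [0.5225 0.3869 0.0973] rot [3.138e+00 2.000e-03 9.200e-02] F [ 1.  -0.3  0.4] w 0.0854
[-0.54  0.73 -0.29  1.62  0.26  0.84 -2.42]
turn(frac) [0.0006 0.0003 0.0002]
  shift-> [0.525 0.388 0.01 ] units [ 0.1  -0.04  3.49]
0.88 [218.1, 290.8]
0.74 [198.4, 251.5]
0.66 [261.7, 292.6]
[139  95  28   6  71] [ 0.9144 -0.333   0.058 ]
[122 120  33   7 138] [ 0.9078 -0.1793  0.058 ]
[104 150  35   8 170] [ 0.9075 -0.0211  0.058 ]
[208 273  19  18 173] [0.5197 0.3929 0.058 ]
[250 279  20  17 283] [0.4271 0.3904 0.058 ]
```

View pics/f1s.png

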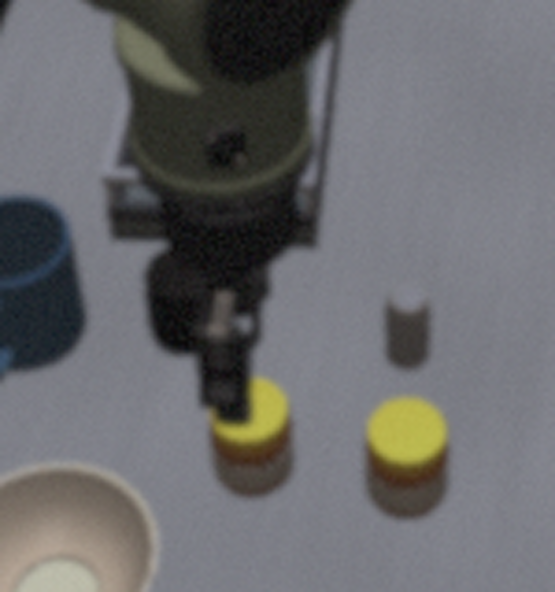

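Run:
```python
from h import *
p=bot.grab_frame("side"); o=bot.observe()["position"]
print("tcp",(proj(p,o)-[150,170])*3.7, "tip near finger",(proj(p,np.array(o)+[-.004,.05,.013])-[150,170])*3.7,"jar lid top",(proj(p,[.525,.388,.06])-[150,170])*3.7)
plan([[.524,.388,.01]],orient(.35,0))
```

```text
tcp [245.9548093  368.57851105] tip near finger [232.97660995 425.07113726] jar lid top [247.95937157 408.31619359]
turn(frac) [ 0.0002 -0.0003 -0.0411]
  shift-> [0.524 0.388 0.01 ] units [0.01 0.01 3.61]
```

```bash
python3 -m handwheel '[[0,0,0,0,0,-0.0205],[0,0,0,0,0,-0.0205],[0,0,0,0,0,0],[0,0,0,0,0,0]]'
python3 - <<'E'
from h import *
st(); print(bot.observe()["qpos"].round(2))
plan([[.524,.3885,.01]],orient(.35,0))
p=bot.grab_frame("top")
print(ray(p,(184,165),.06))
E
```

```text
clock: 55.85
position: [0.5235, 0.3879, 0.0994]
tool_rot: [3.14, -0.001, 0.347]
force: [-0.5, -0.7, 0.3]
grip_width: 0.0856
55.85 pos [0.5235 0.3879 0.0994] rot [ 3.14e+00 -1.00e-03  3.47e-01] F [-0.5 -0.7  0.3] w 0.0856
[-0.5   0.73 -0.35  1.61  0.31  0.85 -2.21]
turn(frac) [ 0.0003 -0.0001 -0.0005]
  shift-> [0.524  0.3885 0.01  ] units [ 0.03 -0.02  3.58]
[0.58655757 0.28033483 0.06      ]
```

```bash
python3 -m handwheel '[[0.03,0,0.7,0,0,0],[0,0,0.8,0,0,0],[0,0,0.8,0,0,0],[0,0,0.7,0,0,0],[0,0,0.4,0,0,0],[0,0,0.15,0,0,0],[0,0,0,0,0,0]]'
python3 -m handwheel '[[0,0,0,0,0,0],[0,0,0,0,0,0],[0,0,0,0,0,0],[0,0,0,0,0,0],[0,0,0,0,0,0],[0,0,0,0,0,0]]' 1 60
python3 -m handwheel '[[0,0,-0.4,0,0,0],[0,0,-0.9,0,0,0],[0,0,-0.9,0,0,0],[0,0,-0.9,0,0,0],[0,0,-0.9,0,0,0],[0,0,-0.9,0,0,0],[0,0,-0.9,0,0,0],[0,0,0,0,0,0]]'
python3 - <<'E'
from h import *
st()
T=rw(-.035,0,.15)
plan([T,[T[0],T[1],.032]],orient(.35,0))
snap("side","f2s.png",(150,150,300,310),3.7)
E
```

```text
clock: 56.78
position: [0.5242, 0.3881, 0.0103]
tool_rot: [3.14, -0.0, 0.35]
force: [0.6, -0.2, 0.3]
grip_width: 0.0852
clock: 57.52
position: [0.5244, 0.3881, 0.0112]
tool_rot: [3.14, -0.001, 0.35]
force: [-1.7, -2.9, 10.8]
grip_width: 0.0505
clock: 58.52
position: [0.5247, 0.3889, 0.1581]
tool_rot: [3.141, -0.004, 0.35]
force: [-0.3, 0.1, -2.6]
grip_width: 0.0499
58.52 pos [0.5247 0.3889 0.1581] rot [ 3.141 -0.004  0.35 ] F [-0.3  0.1 -2.6] w 0.0499
turn(frac) [ 0.0001 -0.0006 -0.0001]
  shift-> [0.5691 0.0368 0.15  ] units [-3.16 13.84  0.32]
  shift-> [0.5691 0.0368 0.032 ] units [ 0.   -0.    4.72]
```

View pics/f2s.png

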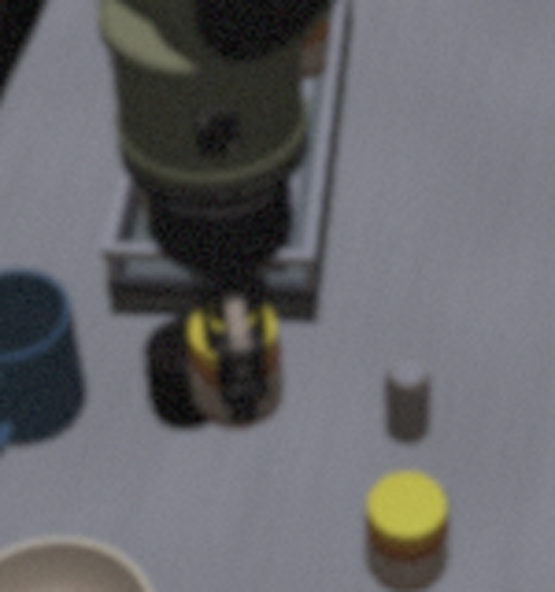

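```bash
python3 -m handwheel '[[-0.1,0.5,0,0,0,0],[-0.2,0.9,0,0,0,0],[-0.23,1,0,0,0,0],[-0.23,1,0,0,0,0],[-0.23,1,0,0,0,0],[-0.23,1,0,0,0,0],[-0.23,1,0,0,0,0],[-0.23,1,0,0,0,0]]'
python3 -m handwheel '[[-0.23,1,0,0,0,0],[-0.23,1,0,0,0,0],[-0.23,1,0,0,0,0],[-0.23,1,0,0,0,0],[-0.23,1,0,0,0,0],[-0.23,1,0,0,0,0],[-0.1,0.5,0,0,0,0.0205],[0,0,0,0,0,0.0205]]'
python3 -m handwheel '[[0,0,0,0,0,0],[0,0,0,0,0,0]]'
python3 - <<'E'
from h import *
st()
T=rw(-.035,0,.1)
plan([T,[T[0],T[1],.032]],orient(RYAW,0))
E
```

```text
clock: 59.58
position: [0.5478, 0.1971, 0.1551]
tool_rot: [3.139, 0.001, 0.348]
force: [0.1, -0.1, -2.4]
grip_width: 0.0501
clock: 60.58
position: [0.5682, 0.0313, 0.1554]
tool_rot: [3.139, 0.0, 0.085]
force: [-0.3, 1.6, -2.3]
grip_width: 0.0504
clock: 60.82
position: [0.5685, 0.0341, 0.1557]
tool_rot: [3.14, -0.0, 0.095]
force: [-1.0, 1.1, -2.4]
grip_width: 0.0506
60.83 pos [0.5685 0.0341 0.1557] rot [ 3.14  -0.     0.095] F [-1.   1.1 -2.4] w 0.0506
turn(frac) [ 0.0003 -0.      0.0006]
  shift-> [0.5691 0.0368 0.1   ] units [ 0.04 -0.1   2.23]
  shift-> [0.5691 0.0368 0.032 ] units [ 0.   -0.    2.72]
```

```bash
python3 -m handwheel '[[0.04,-0.1,0.6,0,0,0],[0,0,0.8,0,0,0],[0,0,0.8,0,0,0],[0,0,0.3,0,0,0],[0,0,0,0,0,0]]'
python3 - <<'E'
from h import *
st()
T=rw(-.035,0,.032)
plan([T],orient(RYAW,0))
snap("side","f3s.png",(160,90,310,230),4.2)
E
```

```text
clock: 61.45
position: [0.5694, 0.0373, 0.0927]
tool_rot: [3.14, 0.0, 0.093]
force: [-0.0, 0.3, -1.8]
grip_width: 0.0502
61.45 pos [0.5694 0.0373 0.0927] rot [3.14  0.    0.093] F [-0.   0.3 -1.8] w 0.0502
turn(frac) [0.0003 0.     0.0003]
  shift-> [0.5691 0.0368 0.032 ] units [-0.01  0.02  2.43]
```

View pics/f3s.png

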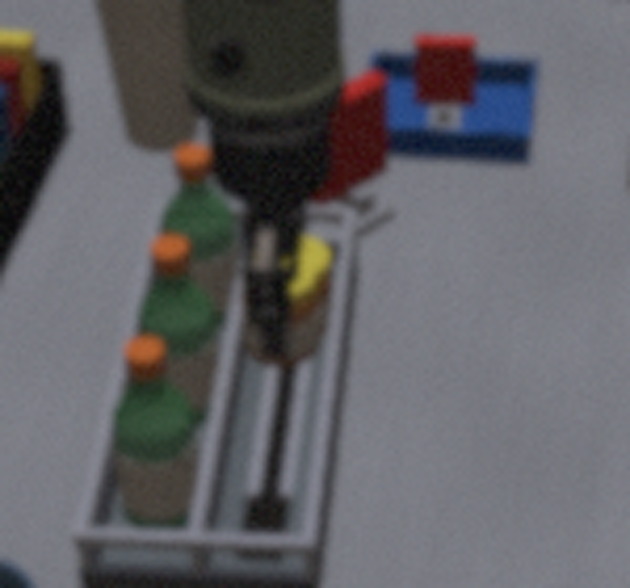

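```bash
python3 -m handwheel '[[0,0.02,0.5,0,0,0],[0,0,0.6,0,0,0],[0,0,0.6,0,0,0],[0,0,0.4,0,0,0],[0,0,0.2,0,0,0],[0,0,0,0,0,0]]'
python3 -m handwheel '[[0,0,0.1,0,0,0],[0,0,0.05,0,0,0],[0,0,0,0,0,0]]'
python3 - <<'E'
from h import *
st()
print(tr(bot.observe()["position"]))
snap("side","f4s.png",(160,90,310,230),4.2)
E
```

```text
clock: 62.25
position: [0.5697, 0.0366, 0.0356]
tool_rot: [3.14, -0.0, 0.092]
force: [-0.8, -0.2, -2.6]
grip_width: 0.0502
clock: 62.62
position: [0.5698, 0.0366, 0.0322]
tool_rot: [3.14, -0.001, 0.092]
force: [0.0, -0.1, -2.2]
grip_width: 0.0504
62.62 pos [0.5698 0.0366 0.0322] rot [ 3.14e+00 -1.00e-03  9.20e-02] F [ 0.  -0.1 -2.2] w 0.0504
[-0.03434658 -0.000321  ]
```

View pics/f4s.png

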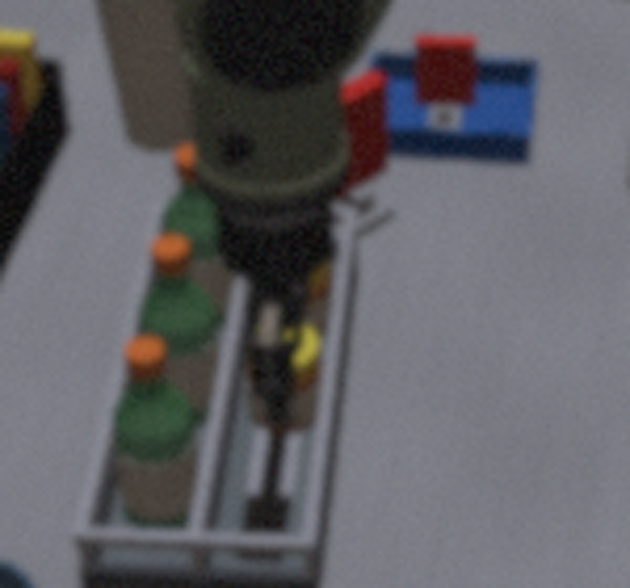

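```bash
python3 -m handwheel '[[0,0,0.05,0,0,0],[0,0,0,0,0,0]]'
python3 -m handwheel '[[0,0,0,0,0,0],[0,0,0,0,0,0],[0,0,0,0,0,0],[0,0,0,0,0,0]]' -0.6
python3 -m handwheel '[[0,0,-0.6,0,0,0],[0,0,-1,0,0,0],[0,0,-1,0,0,0],[0,0,-1,0,0,0],[0,0,-1,0,0,0],[0,0,-1,0,0,0],[0,0,-1,0,0,0],[0,0,0,0,0,0]]'
python3 - <<'E'
from h import *
st()
p=snap("side","f5s.png",(160,70,310,320),2.3)
h=cv2.cvtColor(np.array(p["pixels"]),cv2.COLOR_BGR2HSV); m=cv2.inRange(h,(24,130,80),(34,255,255))
n,l,s,ce=cv2.connectedComponentsWithStats(m)
for i in range(1,n):
    if s[i][4]>40:
        w=ray(p,ce[i],.058)
        if w[0]<.8: print(s[i],w.round(4),tr(ray(p,ce[i],.078)))
plan([[.426,.3895,.2],[.426,.3895,.01]],orient(.6,0))
C=Ro.from_euler('xyz',bot.observe()["tool_rot"]); print(C.inv().apply(np.array([.426,.3895,.2])-bot.observe()["position"])/.025)
E
```

```text
clock: 62.92
position: [0.5699, 0.0366, 0.0312]
tool_rot: [3.14, -0.001, 0.092]
force: [-1.7, -1.1, 4.7]
grip_width: 0.0505
clock: 63.42
position: [0.5698, 0.0366, 0.0308]
tool_rot: [3.14, -0.001, 0.092]
force: [-0.7, 0.7, -0.1]
grip_width: 0.0686
clock: 64.42
position: [0.5704, 0.037, 0.1985]
tool_rot: [3.14, -0.004, 0.092]
force: [1.0, 0.3, 0.8]
grip_width: 0.0682
64.42 pos [0.5704 0.037  0.1985] rot [ 3.14  -0.004  0.092] F [1.  0.3 0.8] w 0.0682
[222 147  17  10 136] [ 0.5863 -0.0795  0.058 ] [-0.03186473 -0.09237107]
[218 166  17  13 171] [0.5774 0.015  0.058 ] [-0.03208324  0.0004124 ]
[250 279  20  18 283] [0.427  0.3905 0.058 ] [-0.14517155  0.3792752 ]
turn(frac) [ 0.0004 -0.0003 -0.0808]
  shift-> [0.426  0.3895 0.2   ] units [  3.22 -14.89  -0.11]
  shift-> [0.426  0.3895 0.01  ] units [ 0.  -0.   7.6]
[ -4.43270059 -14.57655628  -0.15368491]
```

View pics/f5s.png

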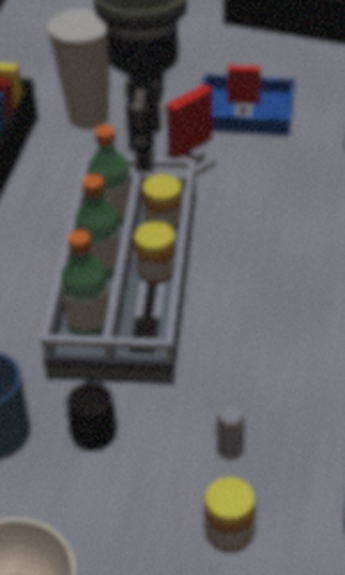

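```bash
python3 -m handwheel '[[0,0,0,0,0,-0.027],[0,0,0,0,0,-0.027],[0,0,0,0,0,-0.0268],[0.1,-0.5,0,0,0,0],[0.2,-0.93,0,0,0,0],[0.2,-0.93,0,0,0,0],[0.2,-0.93,0,0,0,0],[0.2,-0.93,0,0,0,0]]' -1
python3 -m handwheel '[[0.2,-0.93,0,0,0,0],[0.2,-0.93,0,0,0,0],[0.2,-0.93,0,0,0,0],[0.2,-0.93,0,0,0,0],[0.2,-0.93,0,0,0,0],[0.2,-0.93,0,0,0,0],[0.2,-0.93,0,0,0,0],[0.2,-0.93,0,0,0,0]]'
python3 -m handwheel '[[0.2,-0.93,0,0,0,0],[0.2,-0.93,0,0,0,0],[0.2,-0.93,0,0,0,0],[0.1,-0.45,0,0,0,0],[0,0,0,0,0,0]]'
python3 - <<'E'
from h import *
st(); print(bot.observe()["qpos"].round(2))
plan([[.4265,.3897,.1],[.4265,.3897,.01]],orient(.6,0))
snap("side","g1s.png",(180,130,350,320),3)
E
```

```text
clock: 65.47
position: [0.5276, 0.1381, 0.1954]
tool_rot: [3.14, 0.001, 0.596]
force: [0.7, 0.3, -0.3]
grip_width: 0.0855
clock: 66.47
position: [0.4553, 0.314, 0.195]
tool_rot: [3.14, 0.001, 0.596]
force: [0.3, 0.4, -0.2]
grip_width: 0.0852
clock: 67.1
position: [0.4247, 0.3899, 0.1949]
tool_rot: [3.14, 0.001, 0.599]
force: [-0.6, 0.5, -0.3]
grip_width: 0.0856
67.1 pos [0.4247 0.3899 0.1949] rot [3.14e+00 1.00e-03 5.99e-01] F [-0.6  0.5 -0.3] w 0.0856
[-0.49  0.53 -0.5   1.75  0.3   0.95 -2.09]
turn(frac) [ 0.0003  0.0001 -0.0001]
  shift-> [0.4265 0.3897 0.1   ] units [0.06 0.05 3.8 ]
  shift-> [0.4265 0.3897 0.01  ] units [ 0.  -0.   3.6]
```

```bash
python3 -m handwheel '[[0.06,0.05,0.6,0,0,0],[0,0,1,0,0,0],[0,0,1,0,0,0],[0,0,1,0,0,0],[0,0,0.3,0,0,0],[0,0,0,0,0,0]]'
python3 - <<'E'
from h import *
st()
plan([[.4265,.3897,.01]],orient(.6,0))
p=snap("side","g1s.png",(180,130,350,320),3)
o=bot.observe()["position"]; R=orient(.6,0)
print("near tip",(proj(p,np.array(o)+R.apply([0,-.05,-.013]))-[180,130])*3)
E
```

```text
clock: 67.9
position: [0.4275, 0.3887, 0.0972]
tool_rot: [3.14, 0.001, 0.599]
force: [0.6, -0.4, 0.7]
grip_width: 0.0855
67.9 pos [0.4275 0.3887 0.0972] rot [3.14e+00 1.00e-03 5.99e-01] F [ 0.6 -0.4  0.7] w 0.0855
turn(frac) [ 0.0003  0.0002 -0.0001]
  shift-> [0.4265 0.3897 0.01  ] units [-0.01 -0.06  3.49]
near tip [269.26020169 478.76970629]
```

View pics/g1s.png

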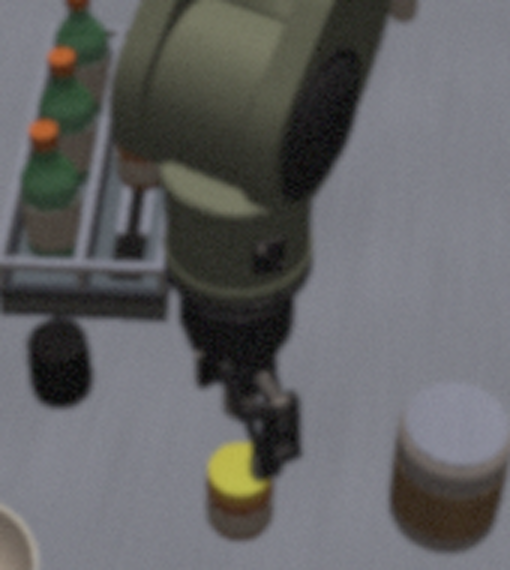

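```bash
python3 -m handwheel '[[0,-0.05,0.6,0,0,0],[0,0,0.8,0,0,0],[0,0,0.8,0,0,0],[0,0,0.7,0,0,0],[0,0,0.4,0,0,0],[0,0,0.15,0,0,0],[0,0,0,0,0,0]]'
python3 -m handwheel '[[0,0,0,0,0,0],[0,0,0,0,0,0],[0,0,0,0,0,0],[0,0,0,0,0,0],[0,0,0,0,0,0],[0,0,0,0,0,0]]' 1 60
python3 -m handwheel '[[0,0,-0.4,0,0,0],[0,0,-0.9,0,0,0],[0,0,-0.9,0,0,0],[0,0,-0.9,0,0,0],[0,0,-0.9,0,0,0],[0,0,-0.9,0,0,0],[0,0,-0.9,0,0,0],[0,0,0,0,0,0]]'
python3 - <<'E'
from h import *
st()
T=rw(-.035,.095,.15)
plan([T,[T[0],T[1],.032]],orient(.6,0))
snap("side","g2s.png",(180,110,330,300),3)
E
```

```text
clock: 68.82
position: [0.4268, 0.3901, 0.0114]
tool_rot: [3.14, 0.0, 0.6]
force: [-0.6, -0.1, -0.2]
grip_width: 0.0856
clock: 69.58
position: [0.427, 0.3901, 0.0123]
tool_rot: [3.139, -0.001, 0.6]
force: [-2.5, -2.5, 13.4]
grip_width: 0.05
clock: 70.58
position: [0.4271, 0.3907, 0.158]
tool_rot: [3.14, -0.002, 0.6]
force: [-0.1, -0.2, -2.7]
grip_width: 0.0503
70.58 pos [0.4271 0.3907 0.158 ] rot [ 3.14e+00 -2.00e-03  6.00e-01] F [-0.1 -0.2 -2.7] w 0.0503
turn(frac) [ 0.0002 -0.0004 -0.0001]
  shift-> [0.5605 0.1314 0.15  ] units [-1.45 11.57  0.32]
  shift-> [0.5605 0.1314 0.032 ] units [ 0.   -0.    4.72]
```

View pics/g2s.png

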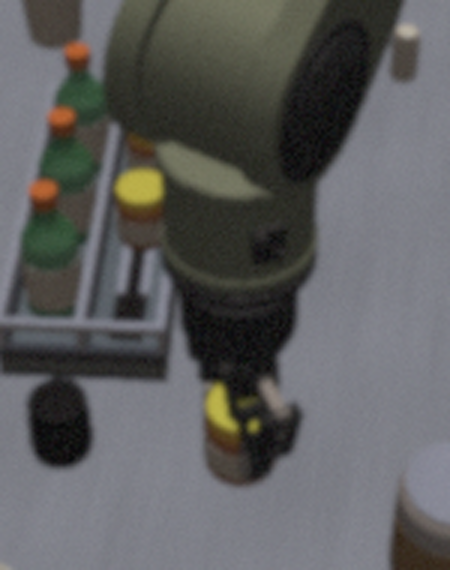

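```bash
python3 -m handwheel '[[-0.06,0.5,0,0,0,0],[-0.13,1,0,0,0,0],[-0.13,1,0,0,0,0],[-0.13,1,0,0,0,0],[-0.13,1,0,0,0,0],[-0.13,1,0,0,0,0],[-0.13,1,0,0,0,0],[-0.13,1,0,0,0,0]]'
python3 -m handwheel '[[-0.13,1,0,0,0,0],[-0.13,1,0,0,0,0],[-0.13,1,0,0,0,0],[-0.12,1.0,0,0,0,0],[0,0,0,0,0,0.027],[0,0,0,0,0,0.027],[0,0,0,0,0,0.027],[0,0,0,0,0,0]]'
python3 -m handwheel '[[0,0,0,0,0,0],[0,0,0,0,0,0]]'
python3 - <<'E'
from h import *
st(); print(bot.observe()["qpos"].round(2))
T=rw(-.035,.095,.1)
plan([T,[T[0],T[1],.032]],orient(RYAW,0))
E
```

```text
clock: 71.62
position: [0.5126, 0.2198, 0.1558]
tool_rot: [3.14, 0.002, 0.599]
force: [0.5, 0.2, -2.8]
grip_width: 0.0502
clock: 72.62
position: [0.5581, 0.1313, 0.1562]
tool_rot: [3.139, 0.0, 0.092]
force: [0.2, -0.0, -2.5]
grip_width: 0.0504
clock: 72.88
position: [0.5583, 0.1318, 0.1567]
tool_rot: [3.14, -0.0, 0.093]
force: [0.2, -0.6, -2.9]
grip_width: 0.0501
72.88 pos [0.5583 0.1318 0.1567] rot [ 3.14  -0.     0.093] F [ 0.2 -0.6 -2.9] w 0.0501
[-0.1   0.55 -0.34  1.8   0.24  0.84 -2.02]
turn(frac) [ 0.0003 -0.0001  0.0003]
  shift-> [0.5605 0.1314 0.1   ] units [0.08 0.02 2.27]
  shift-> [0.5605 0.1314 0.032 ] units [ 0.   -0.    2.72]
```

```bash
python3 -m handwheel '[[0.08,0.02,0.6,0,0,0],[0,0,0.8,0,0,0],[0,0,0.8,0,0,0],[0,0,0.3,0,0,0],[0,0,0,0,0,0]]'
python3 - <<'E'
from h import *
st()
T=rw(-.035,.095,.032)
plan([T],orient(RYAW,0))
snap("side","g3s.png",(160,90,310,250),3.7)
E
```

```text
clock: 73.5
position: [0.5602, 0.1316, 0.0938]
tool_rot: [3.14, 0.0, 0.091]
force: [1.1, 0.1, -2.9]
grip_width: 0.0502
73.5 pos [0.5602 0.1316 0.0938] rot [3.14  0.    0.091] F [ 1.1  0.1 -2.9] w 0.0502
turn(frac) [0.0003 0.0001 0.0001]
  shift-> [0.5605 0.1314 0.032 ] units [0.01 0.01 2.47]
```

View pics/g3s.png

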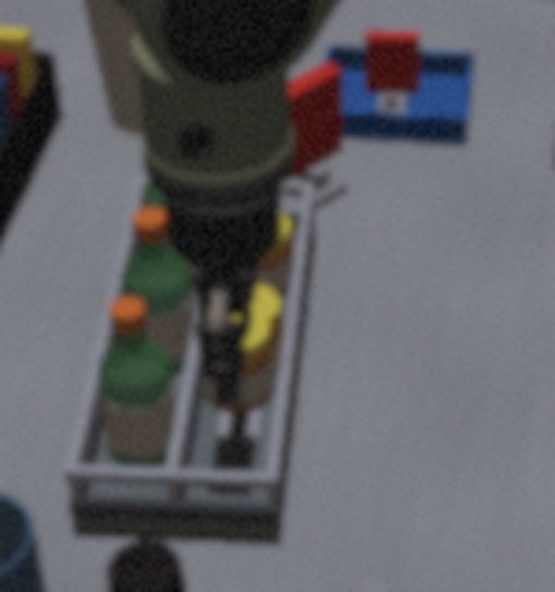

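```bash
python3 -m handwheel '[[0,0,0.5,0,0,0],[0,0,0.6,0,0,0],[0,0,0.6,0,0,0],[0,0,0.4,0,0,0],[0,0,0.2,0,0,0],[0,0,0.08,0,0,0],[0,0,0,0,0,0]]'
python3 -m handwheel '[[0,0,0.06,0,0,0],[0,0,0.05,0,0,0],[0,0,0,0,0,0]]'
python3 - <<'E'
from h import *
st()
print(tr(bot.observe()["position"]))
E
```

```text
clock: 74.42
position: [0.5608, 0.1317, 0.0347]
tool_rot: [3.14, -0.001, 0.091]
force: [6.2, 0.9, -5.3]
grip_width: 0.0502
clock: 74.8
position: [0.5608, 0.1316, 0.0323]
tool_rot: [3.14, -0.001, 0.091]
force: [5.0, 0.1, 2.3]
grip_width: 0.05
74.8 pos [0.5608 0.1316 0.0323] rot [ 3.14e+00 -1.00e-03  9.10e-02] F [5.  0.1 2.3] w 0.05
[-0.03465068  0.0951887 ]
```

```bash
python3 -m handwheel '[[0.1,0,-0.02,0,0,0],[0,0,0,0,0,0],[0,0,0.02,0,0,0]]'
python3 -m handwheel '[[0,0,0,0,0,0],[0,0,0,0,0,0],[0,0,0,0,0,0],[0,0,0,0,0,0]]' -0.6
python3 -m handwheel '[[0,0,-0.6,0,0,0],[0,0,-1,0,0,0],[0,0,-1,0,0,0],[0,0,-1,0,0,0],[0,0,-1,0,0,0],[0,0,-1,0,0,0],[0,0,-1,0,0,0],[0,0,-1,0,0,0]]'
python3 -m handwheel '[[-0.8,0,0,0,0,0],[-0.8,0.7,0,0,0,0],[-0.8,0.8,0,0,0,0],[-0.8,0.8,0,0,0,0],[0,0.8,0,0,0,0],[0,0.8,0,0,0,0],[0,0.8,0,0,0,0],[0,0,0,0,0,0]]'
python3 - <<'E'
from h import *
st()
snap("side","z1s.png"); p=snap("side","z2s.png",(160,90,310,250),3.7); q=snap("top","z1.png")
for n in("yellow","orange"):
  for pn,pp in(("side",p),("top",q)):
    h=cv2.cvtColor(np.array(pp["pixels"]),cv2.COLOR_BGR2HSV); m=cv2.inRange(h,(24,130,80),(34,255,255)) if n=="yellow" else cv2.inRange(h,(8,150,100),(20,255,255))
    k,l,s,ce=cv2.connectedComponentsWithStats(m)
    for i in range(1,k):
      if s[i][4]>20:
        w=ray(pp,ce[i],.078 if n=="yellow" else .157)
        if w[0]<.8: print(n,pn,s[i],tr(w).round(4))
E
```

```text
clock: 75.18
position: [0.5627, 0.1316, 0.0322]
tool_rot: [3.139, 0.0, 0.091]
force: [-5.0, -0.6, 14.6]
grip_width: 0.0504
clock: 75.68
position: [0.563, 0.1318, 0.0321]
tool_rot: [3.14, -0.001, 0.091]
force: [0.3, 0.1, -0.5]
grip_width: 0.0679
clock: 76.68
position: [0.5627, 0.1321, 0.2241]
tool_rot: [3.14, -0.001, 0.091]
force: [-0.3, 0.7, 0.2]
grip_width: 0.0683
clock: 77.68
position: [0.4939, 0.0066, 0.2231]
tool_rot: [3.139, -0.001, 0.089]
force: [0.6, 0.3, 0.7]
grip_width: 0.0681
77.67 pos [0.4939 0.0066 0.2231] rot [ 3.139e+00 -1.000e-03  8.900e-02] F [0.6 0.3 0.7] w 0.0681
yellow side [222 147  17  10 137] [-0.032  -0.0927]
yellow side [218 166  17  13 170] [-0.0322 -0.0001]
yellow side [214 189  18  14 198] [-0.0328  0.0954]
yellow top [227 165  18  18 253] [-0.036   0.0966]
orange side [203 125   6   5  26] [ 0.0363 -0.1003]
orange side [197 146   8   6  41] [ 0.0354 -0.0019]
orange side [191 170   8   7  48] [0.0358 0.0987]
orange top [263 135   9   5  34] [0.0386 0.0026]
orange top [225 138  10   9  70] [0.0345 0.1012]
```

View pics/z2s.png

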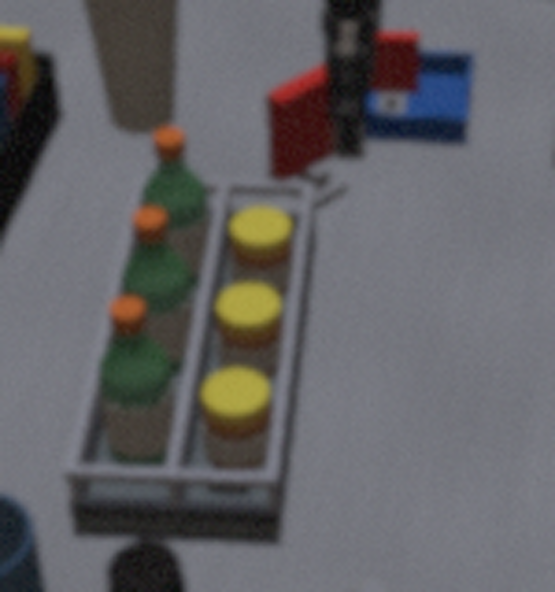

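View pics/z1.png

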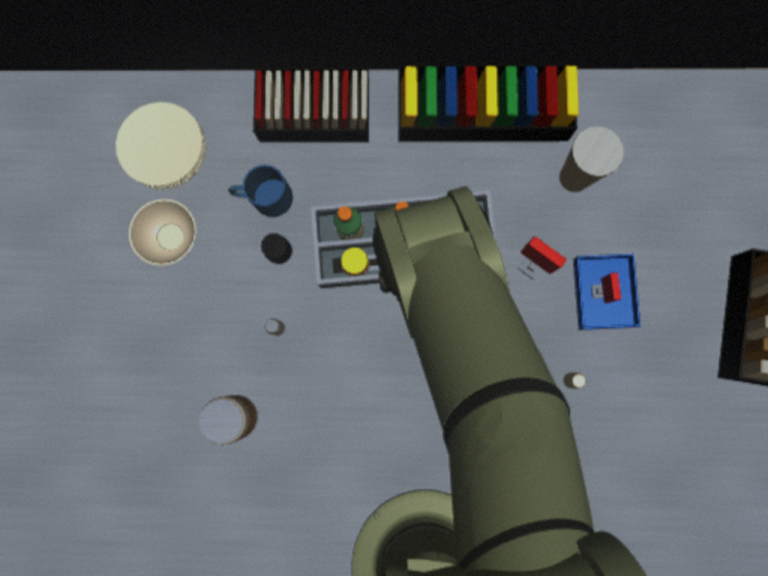

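```bash
python3 -c "
from workcell import bot
print(bot.job_done())"
```

```text
the job is handed in; nothing more can be done
None
```

I handed the job in at about 78 s on the clock. The small stop is standing in the blue tray, the three green bottles are in the back lane and the three amber jars are in the front lane. No verdict was reported.

**Order of work:** I slid the stop to the open end of the track, lifted it out there and put it in the tray. All three bottles went in before I touched a jar. I gripped the bottles by the neck, because gripping their straight sides from above would have pressed the gripper body on the caps. An attempt to tilt the gripper instead ran into joint limits and was abandoned in mid-air.

**Disturbance:** One jar was knocked about 3 cm aside during the run; I measured it again before picking it up.

**Last checks:**

| Item | Lane centre x (rack) | Measured x | Measured y |
|---|---|---|---|
| Bottles | +35 mm | +35 to +39 mm | about -100, 0, +100 mm |
| Jars | -35 mm | -32 to -36 mm | about -93, 0, +95 mm |

- **Upright and still:** All six looked upright in the last pictures. I judged tilt by eye and did not measure their speed.
- **Bystanders:** The mug, tin, bowl, cups and shakers, and the black jar and larger stop, looked unmoved. The gripper was clear of everything.

**Disagreements:**
- The two cameras differed by up to about 4 mm across the lanes; both readings are well inside the 12 mm limit.
- The top view of three of the six items was blocked by the arm at the end, so their positions rest on the side camera alone.
- The last jar touched the front fence with about 5 N as it was lowered. I shifted it about 2 mm towards the lane centre before releasing it, and it then read as centred.

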